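# Mark the room key fobs in the lever press

## Task

Mark every loose red key fob in the marking press on the shelf: make the press safe by pushing its red mushroom stop button down until it stays in, lay each fob flat in a bay of its own in the press carriage, and only then turn the stop knob clockwise so that it pops up again. With all the fobs in the carriage pull the bail lever forward through its whole stroke and ease it slowly back until it is home, never letting it fly back. Finally lay all the fobs flat in the dark wooden key tray, side by side, and leave the other things on the shelf where they are.

Things in the scene. Friction and masses are not known exactly. Their poses are not given: they have to be found in the camera images.
- fob0_center (a point): centre of a chunky red plastic key fob, one of up to three alike (None when absent): block 76 x 36 x 18 mm, centre 9 mm above what it lies on, with an eyelet tab 18 mm wide, 10 mm thick, sticking out 14 mm from one end (to 52 mm from this point). x along its length to the tab, y across its width, z up. About 60 g; grasp across the 36 mm width.
- fob1_center (a point): centre of a chunky red plastic key fob, one of up to three alike (None when absent): block 76 x 36 x 18 mm, centre 9 mm above what it lies on, with an eyelet tab 18 mm wide, 10 mm thick, sticking out 14 mm from one end (to 52 mm from this point). x along its length to the tab, y across its width, z up. About 60 g; grasp across the 36 mm width.
- fob2_center (a point): centre of a chunky red plastic key fob, one of up to three alike (None when absent): block 76 x 36 x 18 mm, centre 9 mm above what it lies on, with an eyelet tab 18 mm wide, 10 mm thick, sticking out 14 mm from one end (to 52 mm from this point). x along its length to the tab, y across its width, z up. About 60 g; grasp across the 36 mm width.
- carriage_floor (a point): centre of the press carriage's floor, 32 mm above the shelf; x points in under the white hood, y across the bays. Three bays along x, centred at y = -70, 0, +70 mm, each 112 x 64 mm, with ridges 6 mm high between and round them; a fob fits lengthwise, tab either way. The hood (top 105 mm high) starts 78 mm along +x. Moves only with the lever, 90 mm to +x per rad.
- lever (a joint): bail lever angle, rad: 0 at home, leaning 0.35 rad back over the hood, away from the robot; grows as the bar is pulled forward, towards the robot, to a hard stop at 1.0. A spring draws it home, 2 N at the bar at first, 8 N at the end; let go when far forward it flies back at 4 rad/s, and 2 rad/s is too fast.
- lever_bar (a point): middle of the lever's black round cross bar, 20 mm thick, 300 mm long along this frame's y; 190 mm from the hinge line and 229 mm above the shelf at home. The frame turns with the lever; z is up at lever 0. Free room in front of, behind and under the bar.
- lever_hinge (a point): point on the lever's hinge line right below the bar's swing, 50 mm above the shelf, fixed to the press; x points in towards the hood, y along the hinge line, z up. With lever value q the bar lies at x = 190 sin(0.35 - q) mm, z = 190 cos(0.35 - q) mm, y = 0 from here.
- stop (a joint): how far the mushroom stop button is pushed in, m: 0 fully up, 0.0125 hard down. Takes about 6 N; pushed hard down it latches and, let go, stays at about 0.008. Turning the knob unlatches it and a spring pops it up.
- stop_knob (a joint): turn of the stop's head in rad, growing clockwise seen from above, 0 to 0.9; a weak spring turns it back to 0. While latched, a turn beyond about 0.5 frees it; gripped firmly it may pop up only as the grip is opened, so open it while still turned.
- stop_top (a point): centre of the top face of the round red mushroom head, 42 mm across, 22 mm tall, vertical axis, on the yellow box at the press's right (-y) side. Box top 50 mm above the shelf; the head's underside is 14 mm above the box when up, 6 mm when latched in.
- tray_in (a point): centre of the inner floor of the dark walnut key tray (fixed), 5 mm above the shelf. Inside 260 mm along x and 120 mm along y; walls 18 mm tall over the shelf, 5 mm thick. Three fobs fit side by side lying along y, 72 mm apart along x.
- pill_bottle: bystander, to be left alone: glass pill bottle shaped like a salt shaker, 54 mm across, 75 mm tall; origin at the middle of its underside
- ring_box: bystander, to be left alone: walnut ring box 60 x 60 x 48 mm; origin at the middle of its underside
- coin_roll: bystander, to be left alone: upright copper coin roll, 28 mm across, 75 mm tall; origin at the middle of its underside
- dish: bystander, to be left alone: white china dish, 100 mm across, 30 mm tall; origin at the middle of its underside
- candle: bystander, to be left alone: amber glass candle jar, 70 mm across, 85 mm tall; origin at the middle of its underside
- glasses_case: bystander, to be left alone: blue glasses case 160 x 60 x 40 mm; origin at the middle of its underside
Things that resemble listed ones, but are neither listed nor needed, are in the scene too. Leave any blue, purple or turquoise look-alike of the part that bears fob0_center alone.

How it is judged:
On the way, in this order (a step that is already met when the one before it is completed fails the run):
1. the stop button is pushed in (value of joint stop above 0.006 m), for 0.2 s.
2. every fob lies flat in a bay of the carriage while the stop is still in (x of fob0_center in the frame of carriage_floor between -0.03 and 0.03 m and y of fob0_center in the frame of carriage_floor between -0.1 and 0.1 m and z of fob0_center in the frame of carriage_floor between 0.004 and 0.0125 m and x of fob1_center in the frame of carriage_floor between -0.03 and 0.03 m and y of fob1_center in the frame of carriage_floor between -0.1 and 0.1 m and z of fob1_center in the frame of carriage_floor between 0.004 and 0.0125 m and x of fob2_center in the frame of carriage_floor between -0.03 and 0.03 m and y of fob2_center in the frame of carriage_floor between -0.1 and 0.1 m and z of fob2_center in the frame of carriage_floor between 0.004 and 0.0125 m and value of joint stop above 0.006 m), for 0.2 s.
3. the stop knob has been turned and the button has popped up (value of joint stop below 0.002 m), for 0.2 s.
4. the lever is pulled through its whole stroke (beyond 0.92 rad) with every fob in the carriage and the stop up (x of fob0_center in the frame of carriage_floor between -0.03 and 0.03 m and y of fob0_center in the frame of carriage_floor between -0.1 and 0.1 m and z of fob0_center in the frame of carriage_floor between 0.004 and 0.0125 m and x of fob1_center in the frame of carriage_floor between -0.03 and 0.03 m and y of fob1_center in the frame of carriage_floor between -0.1 and 0.1 m and z of fob1_center in the frame of carriage_floor between 0.004 and 0.0125 m and x of fob2_center in the frame of carriage_floor between -0.03 and 0.03 m and y of fob2_center in the frame of carriage_floor between -0.1 and 0.1 m and z of fob2_center in the frame of carriage_floor between 0.004 and 0.0125 m and value of joint stop below 0.002 m and value of joint lever above 0.92 rad), for 0.1 s.
5. the lever is eased back home (below 0.06 rad) (value of joint lever below 0.06 rad), for 0.2 s.
At the end, for the whole second after the job is handed in: Every fob present lies flat and at rest on the key tray's floor (its centre within 115 mm along and 50 mm across of the tray's centre, no more than 12.5 mm above the floor, so not on a wall or on another fob), the stop button is up (within 2 mm) and the lever is home (below 0.06 rad) (x of fob0_center in the frame of tray_in between -0.115 and 0.115 m and y of fob0_center in the frame of tray_in between -0.05 and 0.05 m and z of fob0_center in the frame of tray_in between 0.004 and 0.0125 m and linear speed of each of fob0, fob1, fob2 below 0.02 m/s and x of fob1_center in the frame of tray_in between -0.115 and 0.115 m and y of fob1_center in the frame of tray_in between -0.05 and 0.05 m and z of fob1_center in the frame of tray_in between 0.004 and 0.0125 m and x of fob2_center in the frame of tray_in between -0.115 and 0.115 m and y of fob2_center in the frame of tray_in between -0.05 and 0.05 m and z of fob2_center in the frame of tray_in between 0.004 and 0.0125 m and value of joint stop below 0.002 m and value of joint lever below 0.06 rad); the robot touches nothing.
It fails at once if the lever flies back: faster than 2 rad/s towards home (velocity of joint lever below -2 rad/s).
It fails at once if a bystander is moved more than 40 mm (distance of any of pill_bottle, ring_box, coin_roll, dish, candle, glasses_case from where it was at the start of the episode above 0.04 m).
Of fob0, fob1, fob2 only 2 to 3 are there at a start; the rules pass over those that are not, and their reading is None.
At some moment in a run one of fob0, fob1, fob2 may be knocked a few centimetres aside while the robot is not near it.
It also fails if it takes over 210 s, if anything falls off the work surface, if the arm or the gripper's body presses on something with over 40 N, if the wrist force passes 120 N, or if a joint passes its speed limit or range.

## Robot

A 7-joint arm with a two-finger parallel gripper is mounted at the origin on the work surface. World frame = base frame: x ahead of the robot, y to its left, z up, the work surface at z = 0. Lengths are in m, angles in rad, forces in N, time in s.
With the tool pointing down it reaches from about 0.425 to 0.875 m from the base axis. Payload 8.4 kg.
Tool frame: the origin (TCP) lies between the finger pads; the fingertips stand 14 mm ahead of it and the grasp point (between the pads) lies 5 mm behind it (manip.tips_ahead is the distance from the TCP to the fingertips, in m); z points along the fingers, y is the direction in which the jaws open and shut (so a half turn about z gives the same grasp; the last joint's range is limited). The gripper opens to 85 mm and grips with 20 to 120 N. Pads are 22 mm wide; open, the fingers measure 114 mm over their backs; the gripper's body (76 mm by 85 mm) begins 54 mm behind the grasp point. The pads swing forward as they close: fully open they stand 13 mm farther back than shut.
Start: joints at [-1.382, 0.333, 0.04, 1.465, -0.013, 1.343, -0.059], TCP at [0.185, 0.623, 0.245] pointing down, gripper open.
Joint ranges: [-2.58, 2.58], [-0.38, 2.09], [-1.3, 1.39], [0.25, 2.4], [-1.5, 4.64], [0.08, 2.09], [-2.65, 2.65]. Speed limits (rad/s): [2.22, 2.22, 2.79, 2.79, 3.14, 3.14, 3.14].

## Interface

Orientations are given as a 3x3 rotation matrix whose columns are the frame's x, y, z axes.
In Python, from plant import manip gives the robot as it stands.
- The arm moves only by the shell command python3 -m crank 'ROWS' [OPENING] [FORCE]. ROWS is JSON, a list of rows, each a list of 6 numbers: the shift along the tool's x, y, z in units of 0.12 m (1.0 is 0.12 m), then the turn, a rotation vector about the tool's x, y, z in units of 1.5 rad (1.0 is 1.5 rad). A call has exactly 10 rows; each row is the pose to reach, as a shift and turn from the pose commanded when the call began, along the tool's axes at that moment; what a row does not reach only later rows make up. A row lasts 1/10 s, in which the tool goes at most 50 mm and 8.59 degrees, less where a joint would pass 70% of its speed; a pose out of reach is approached as far as the arm can. A call with a number of a shift or a turn outside -1 to 1 is refused whole. A call with a gripper value outside its range is refused whole. OPENING is the closure, from -1 (fully open) to 1 (shut), so that 0 is half open, set as the call begins (- or left out, the last holds). The fingers move at their own pace and stop on an object; FORCE is the grip in N (left out, the last holds). Time passes only in rows, so rows that repeat a pose let the fingers close, or fill a call up. It gives the time, the measured TCP pose, the force and the opening at its end, in the units of the state.
- manip.read_state(): the state, without advancing time (a new reading comes with each control period).
- manip.read_camera(name): name is "scene" or "top" or "wrist"; returns a dict with "frame" (480x640x3 uint8, red, green, blue), "z_map" (480x640 float32, m along the optical axis (not along the pixel's ray), 0 where there is no reading), "fovy" (degrees; the focal length in pixels is half the picture's height over the tangent of half this angle, whatever the lens; pixels are square), "cx", "cy" (the principal point, pixels), "dist" ([k1, k2, p1, p2, k3] as OpenCV has them; the pictures are not rectified), "rvec" (rotation vector, rad) and "tvec" (3), from world to camera coordinates, as OpenCV has them. Camera axes: x right, y down, z forward; pixel columns grow to the right and rows downward; lengths in m; the calibration is good to about 2 mm. A picture is of the moment at which its call begins.
- manip.hand_in(): hands the job in, once; it reports no verdict.
The state is a dict: "time": time; "q": joint angles; "joint_velocities": joint speeds; "tau": joint torques, N m; "position": TCP position; "tool_rot": TCP orientation; "contact_force": force on the tool from outside, world axes, zero at the start; "wrist_torque": the same for the moment, N m; "finger_gap": opening from 0.0 (shut) to 1.0 (fully open).
Only numpy, scipy, OpenCV 4.12 (cv2) and the standard library are available. Lean on these libraries where they do the work, as an engineer would, in place of code of your own. Each camera call takes 0.05 s, during which the arm holds its last target. There are 200 camera calls.

## Working session

There is one attempt and no reset: what is moved stays moved. The work goes in short steps, Python scripts to look and compute and a shell command to move; the robot and the scene stay as the last step left them, time stands still between calls to the robot, and variables do not carry over. Pictures are saved under pics/ and viewed, about 12 in all and at most 16, crops included, and the job is handed in when it is done.

```bash
ls; mkdir -p pics; cat > h.py <<'E'
import numpy as np, cv2
from plant import manip
def cam(n):
    c=manip.read_camera(n); f=240/np.tan(np.radians(c["fovy"])/2)
    c["K"]=np.array([[f,0,c["cx"]],[0,f,c["cy"]],[0,0,1]]); c["R"]=cv2.Rodrigues(np.array(c["rvec"],float))[0]
    c["t"]=np.array(c["tvec"],float).reshape(3); c["d"]=np.array(c["dist"],float); return c
def rays(c,uv):
    p=cv2.undistortPoints(np.array(uv,float).reshape(-1,1,2),c["K"],c["d"]).reshape(-1,2)
    return np.c_[p,np.ones(len(p))]
def onplane(c,uv,z):
    d=rays(c,uv)@c["R"]; o=-c["R"].T@c["t"]
    return o+d*((z-o[2])/d[:,2])[:,None]
def depthpts(c,uv):
    uv=np.array(uv).reshape(-1,2); z=c["z_map"][uv[:,1].astype(int),uv[:,0].astype(int)]
    return (rays(c,uv)*z[:,None]-c["t"])@c["R"]
def proj(c,P): return cv2.projectPoints(np.array(P,float).reshape(-1,1,3),np.array(c["rvec"],float),c["t"],c["K"],c["d"])[0].reshape(-1,2)
def save(c,n): cv2.imwrite("pics/"+n,cv2.cvtColor(c["frame"],cv2.COLOR_RGB2BGR))
def cloud(c):
    v,u=np.mgrid[0:480,0:640]; uv=np.c_[u.ravel(),v.ravel()]
    return depthpts(c,uv).reshape(480,640,3)
def mask(c,lo,hi):
    hsv=cv2.cvtColor(c["frame"],cv2.COLOR_RGB2HSV); return cv2.inRange(hsv,lo,hi)
def red(c): return mask(c,(0,120,60),(8,255,255))|mask(c,(172,120,60),(180,255,255))
def blobs(m,amin=60):
    cs=cv2.findContours(m,cv2.RETR_EXTERNAL,cv2.CHAIN_APPROX_NONE)[0]
    return [k for k in cs if cv2.contourArea(k)>amin]
E
python3 - <<'E'
from h import *
for n in("scene","top"):
    c=cam(n); save(c,n+"0.png"); print(n,-c["R"].T@c["t"],c["K"][0,0],c["d"],(c["z_map"]>0).mean())
    for k in blobs(red(c)):
        (u,v),wh,a=cv2.minAreaRect(k); print(u,v,wh,a,cv2.contourArea(k),depthpts(c,[[u,v]]).round(3))
s=manip.read_state(); print(s["position"],s["tool_rot"],s["contact_force"],manip.tips_ahead)
E
```

```text
pics
scene [1.20170315 0.88298179 1.13544954] 527.1241240099573 [-0.14516438  0.          0.          0.          0.        ] 0.9958528645833333
350.98712158203125 257.53350830078125 (29.364484786987305, 11.918103218078613) 21.037511825561523 270.5 [[0.427 0.016 0.017]]
277.5 233.0 (12.0, 13.0) 90.0 136.0 [[ 0.581 -0.149  0.086]]
247.3907928466797 220.07167053222656 (9.814664840698242, 27.51611328125) 83.2901611328125 146.0 [[ 0.706 -0.089  0.241]]
633.2262573242188 225.7488555908203 (15.538740158081055, 29.732133865356445) 47.72631072998047 110.0 [[0.213 0.656 0.463]]
450.51025390625 215.89736938476562 (32.36784744262695, 73.66900634765625) 75.71890258789062 876.5 [[0.031 0.067 0.014]]
463.4841613769531 165.99795532226562 (33.84841537475586, 67.44088745117188) 7.352379322052002 811.5 [[-0.011  0.051  0.19 ]]
592.4510498046875 90.28712463378906 (137.32470703125, 25.16273307800293) 43.36342239379883 2608.5 [[0.17  0.458 0.675]]
526.288330078125 18.332109451293945 (55.45840835571289, 36.97227096557617) 64.98310852050781 1122.0 [[0.091 0.22  0.739]]
top [0.22193714 0.0015492  1.51517701
[... 963 characters left out ...]
56 271.82757568359375 (11.884501457214355, 27.482912063598633) 68.19859313964844 259.0 [[0.42  0.011 0.024]]
376.7500305175781 223.75003051757812 (12.020814895629883, 12.727920532226562) 45.0 117.5 [[ 0.571 -0.157  0.083]]
428.3000183105469 227.90000915527344 (11.180340766906738, 26.385604858398438) 26.56505012512207 232.0 [[ 0.577 -0.338  0.017]]
228.39480590820312 142.944580078125 (8.704421997070312, 26.826745986938477) 64.65382385253906 63.0 [[0.815 0.326 0.133]]
[0.18442331 0.62288892 0.24451351] [[-9.58870414e-01  2.83844035e-01 -3.06376207e-04]
 [ 2.83844178e-01  9.58869351e-01 -1.43184172e-03]
 [-1.12644976e-04 -1.45991377e-03 -9.99998928e-01]] [1.08169927 0.0654921  0.90928525] 0.014
```

View pics/top0.png

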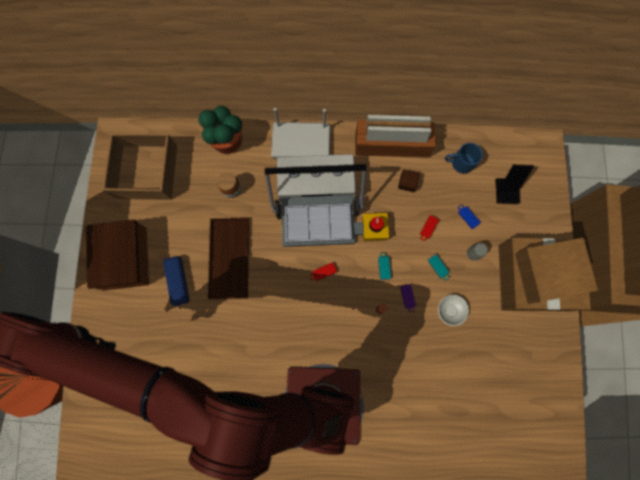

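View pics/scene0.png

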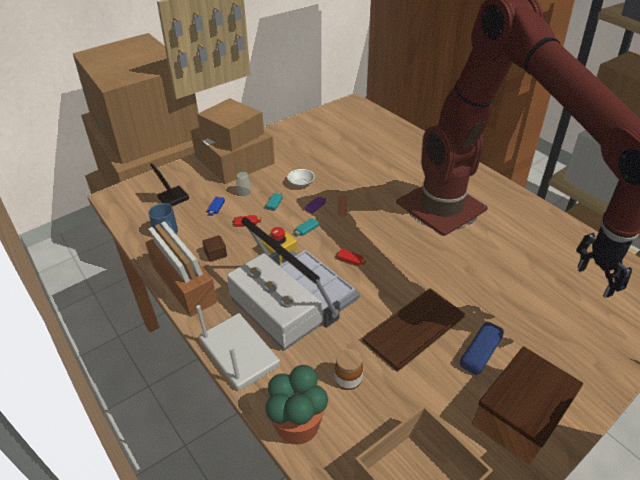

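Top view: two red fobs, at (323,271) and (428,228). The stop is at (376,224), the carriage at (318,222), the bar from (267,170) to (365,170), and the tray at (229,258). A third fob could be hidden by the arm.

```bash
cat > m.py <<'E'
from h import *
def fobs(c,z=.018):
    out=[]
    for k in blobs(red(c),100):
        p=onplane(c,k.reshape(-1,2),z)[:,:2]
        (x,y),(w,h),a=cv2.minAreaRect((p*1000).astype(np.float32))
        out.append((x.__round__(1),y.__round__(1),round(w),round(h),round(a)))
    return out
E
python3 - <<'E'
from m import *
c=cam("top"); print(fobs(c)); P=cloud(c); 
np.save("/tmp/P.npy",P)
def rect(m,z,name):
    for k in blobs(m,150):
        p=onplane(c,k.reshape(-1,2),z)[:,:2]*1000; print(name,cv2.minAreaRect(p.astype(np.float32)),cv2.boundingRect(k))
roi=np.zeros((480,640),np.uint8); roi[200:310,200:255]=255
g=c["frame"].max(2)
rect(cv2.morphologyEx(((g<90)&(roi>0)).astype(np.uint8)*255,cv2.MORPH_OPEN,np.ones((5,5))),.018,"tray")
rect(mask(c,(20,120,80),(35,255,255)),.05,"yellow")
# bar by height
roi[:]=0; roi[140:250,250:380]=255
bar=((P[...,2]>.2)&(roi>0)); q=P[bar]; print("bar",len(q)); print(q[np.argsort(q[:,1])][::max(1,len(q)//25)].round(3))
car=((P[...,2]>.02)&(P[...,2]<.06)&(roi>0)).astype(np.uint8)*255
rect(car,.038,"car")
hood=((P[...,2]>.09)&(P[...,2]<.12)&(roi>0)).astype(np.uint8)*255; rect(hood,.105,"hood")
r=c["frame"][196:252,260:400]; cv2.imwrite("pics/crop1.png",cv2.resize(r[:,:,::-1],None,fx=5.7,fy=5.7,interpolation=cv2.INTER_CUBIC))
print(np.median(P[350:420,430:560].reshape(-1,3)[:,2]), P[258,229],P[240,225],P[258,208:252,2].round(3))
E
```

```text
[(-209.1, 349.7, 134, 18, 71), (-188.9, 345.4, 119, 20, 71), (-69.3, -91.8, 81, 43, 1), (-65.5, 405.6, 319, 169, 74), (75.3, 41.3, 145, 79, 89), (25.9, 850.0, 563, 276, 77), (420.8, 11.2, 39, 89, 23), (587.0, -164.5, 40, 44, 46), (577.4, -337.6, 37, 92, 63)]
tray ((443.47088623046875, 326.66937255859375), (302.4833679199219, 177.14938354492188), 3.0983352661132812) (200, 218, 55, 92)
yellow ((571.8651123046875, -156.16302490234375), (92.02068328857422, 87.0031509399414), 5.333968639373779) (362, 212, 28, 29)
bar 792
[[ 0.7   -0.109  0.231]
 [ 0.698 -0.101  0.219]
 [ 0.703 -0.091  0.239]
 [ 0.7   -0.077  0.228]
 [ 0.699 -0.065  0.238]
 [ 0.697 -0.05   0.234]
 [ 0.694 -0.036  0.233]
 [ 0.702 -0.024  0.237]
 [ 0.692 -0.009  0.229]
 [ 0.222  0.002  1.515]
 [ 0.222  0.002  1.515]
 [ 0.703  0.006  0.239]
 [ 0.694  0.02   0.236]
 [ 0.691  0.035  0.243]
 [ 0.696  0.047  0.239]
 [ 0.688  0.061  0.235]
 [ 0.698  0.073  0.239]
 [ 0.703  0.085  0.234]
 [ 0.69   0.099  0.234]
 [ 0.686  0.114  0.236]
 [ 0.692  0.126  0.235]
 [ 0.691  0.14   0.239]
 [ 0.682  0.152  0.236]
 [ 0.681  0.166  0.238]
 [
[... 433 characters left out ...]
0784301757812, 45.40104675292969), (35.188377380371094, 247.83145141601562), 3.7401506900787354) (277, 154, 77, 13)
0.0005926270965185602 [0.46093108 0.32512572 0.00220762] [0.52005819 0.34089915 0.01049753] [ 3.000e-03  1.400e-02  1.900e-02  3.000e-03  6.000e-03  5.000e-03
  2.000e-03  4.000e-03  3.000e-03  3.000e-03  6.000e-03  4.000e-03
  1.000e-02  6.000e-03  3.000e-03  8.000e-03  3.000e-03  7.000e-03
  1.515e+00  7.000e-03  1.000e-02  2.000e-03  5.000e-03  8.000e-03
  7.000e-03  1.100e-02  8.000e-03  7.000e-03  1.000e-03  7.000e-03
  6.000e-03  3.000e-03  3.000e-03  5.000e-03  4.000e-03  5.000e-03
  8.000e-03  5.000e-03  2.400e-02  1.500e-02 -2.000e-03  9.000e-03
  2.000e-03  2.000e-03]
```

View pics/crop1.png

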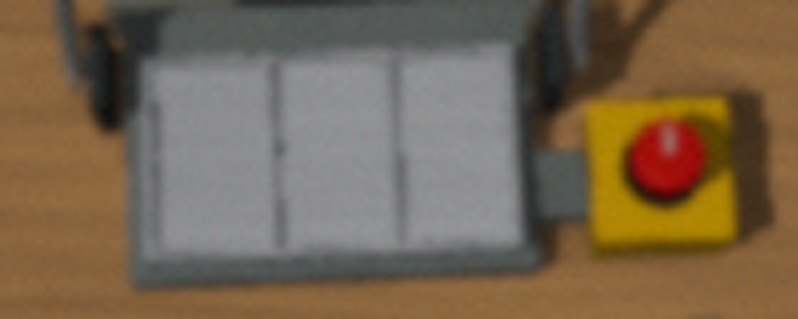

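```bash
cat > go.py <<'E'
# python3 go.py "x y z th; x y z th" : shifts per call (tool units) from the measured pose
import sys; from h import *
def Rm(th): c,s=np.cos(th),np.sin(th); return np.array([[-s,c,0],[c,s,0],[0,0,-1.]])
s=manip.read_state(); p=np.array(s["position"]); R=np.array(s["tool_rot"])
print("now",p.round(4),"th",np.degrees(np.arctan2(R[1,1],R[0,1])).round(1))
for w in sys.argv[1].split(";"):
    x,y,z,th=map(float,w.split()); q=np.array([x,y,z]); R2=Rm(np.radians(th))
    d=R.T@(q-p)/.12; r=cv2.Rodrigues(R.T@R2)[0].ravel()/1.5
    print(w,"->",np.r_[d,r].round(3).tolist(), "" if max(abs(np.r_[d,r]))<=1 else "TOO BIG"); p,R=q,R2
E
python3 - <<'E'
from h import *
c=cam("top")
f=lambda u,v:[260+u/(140/798)**-1 if 0 else 260+u*140/798,196+v*56/319]
print("car",onplane(c,[f(143,60),f(517,47),f(520,248),f(145,258)],.034).round(4))
print("stop",onplane(c,[f(668,155)],.086).round(4), "cheek discs",onplane(c,[f(100,80),f(552,60)],.05).round(3))
E
python3 go.py "0.28 0.55 0.32 65; 0.40 0.45 0.32 50; 0.5 0.34 0.32 35; 0.55 0.23 0.32 20; 0.57 0.12 0.32 8; 0.58 0.01 0.32 -2; 0.575 -0.10 0.3 -10; 0.574 -0.158 0.2 -15; 0.574 -0.158 0.11 -15"
```

```text
car [[ 0.6341  0.1425  0.034 ]
 [ 0.6475 -0.0757  0.034 ]
 [ 0.5276 -0.0791  0.034 ]
 [ 0.5162  0.1363  0.034 ]]
stop [[ 0.5721 -0.1584  0.086 ]] cheek discs [[ 0.617  0.165  0.05 ]
 [ 0.636 -0.095  0.05 ]]
now [0.1844 0.623  0.2448] th 73.5
0.28 0.55 0.32 65 -> [-0.936, -0.358, -0.627, -0.001, 0.0, 0.099] 
 0.40 0.45 0.32 50 -> [-1.258, -0.333, 0.0, 0.0, 0.0, 0.175] TOO BIG
 0.5 0.34 0.32 35 -> [-1.228, -0.167, 0.0, 0.0, 0.0, 0.175] TOO BIG
 0.55 0.23 0.32 20 -> [-0.99, -0.184, 0.0, 0.0, 0.0, 0.175] 
 0.57 0.12 0.32 8 -> [-0.918, -0.157, 0.0, 0.0, 0.0, 0.14] 
 0.58 0.01 0.32 -2 -> [-0.919, -0.045, 0.0, 0.0, 0.0, 0.116] 
 0.575 -0.10 0.3 -10 -> [-0.918, -0.01, 0.167, 0.0, 0.0, 0.093] 
 0.574 -0.158 0.2 -15 -> [-0.477, 0.076, 0.833, 0.0, 0.0, 0.058] 
 0.574 -0.158 0.11 -15 -> [0.0, 0.0, 0.75, 0.0, 0.0, 0.0]
```

```bash
python3 -m crank '[[-0.2,-0.08,-0.13,0,0,0.02],[-0.4,-0.16,-0.26,0,0,0.04],[-0.6,-0.24,-0.4,0,0,0.06],[-0.8,-0.3,-0.53,0,0,0.08],[-0.94,-0.36,-0.63,0,0,0.1],[-0.94,-0.36,-0.63,0,0,0.1],[-0.94,-0.36,-0.63,0,0,0.1],[-0.94,-0.36,-0.63,0,0,0.1],[-0.94,-0.36,-0.63,0,0,0.1],[-0.94,-0.36,-0.63,0,0,0.1]]' 1 20
for i in 1 2 3; do python3 -m crank '[[-0.1,-0.02,0,0,0,0.02],[-0.2,-0.04,0,0,0,0.03],[-0.3,-0.06,0,0,0,0.05],[-0.4,-0.08,0,0,0,0.06],[-0.5,-0.1,0,0,0,0.08],[-0.6,-0.12,0,0,0,0.1],[-0.7,-0.14,0,0,0,0.11],[-0.8,-0.16,0,0,0,0.13],[-0.9,-0.18,0,0,0,0.14],[-1,-0.2,0,0,0,0.15]]'; done
python3 go.py "0.5 0.34 0.32 35; 0.55 0.23 0.32 20; 0.57 0.12 0.32 8; 0.58 0.01 0.32 -2; 0.575 -0.10 0.3 -10; 0.574 -0.158 0.2 -15; 0.574 -0.158 0.11 -15"
```

```text
time: 1.2
position: [0.2795, 0.5501, 0.3202]
tool_rot: [[-0.906, 0.423, -0.001], [0.423, 0.906, -0.001], [0.0, -0.001, -1.0]]
contact_force: [0.3, -0.1, 0.2]
finger_gap: -0.002
time: 2.2
position: [0.3797, 0.4766, 0.3209]
tool_rot: [[-0.788, 0.616, -0.0], [0.616, 0.788, -0.0], [0.0, -0.0, -1.0]]
contact_force: [0.2, 0.2, 1.0]
finger_gap: 0.002
time: 3.2
position: [0.4594, 0.3836, 0.3209]
tool_rot: [[-0.63, 0.776, -0.0], [0.776, 0.63, -0.0], [-0.0, -0.0, -1.0]]
contact_force: [0.2, 0.5, 0.5]
finger_gap: 0.003
time: 4.2
position: [0.5163, 0.2753, 0.3209]
tool_rot: [[-0.441, 0.897, 0.0], [0.897, 0.441, -0.0], [-0.0, -0.0, -1.0]]
contact_force: [-0.3, -0.8, 0.1]
finger_gap: 0.0
now [0.5163 0.2753 0.3209] th 26.2
0.5 0.34 0.32 35 -> [0.544, 0.116, 0.008, -0.0, 0.0, -0.103] 
 0.55 0.23 0.32 20 -> [-0.99, -0.184, 0.0, 0.0, 0.0, 0.175] 
 0.57 0.12 0.32 8 -> [-0.918, -0.157, 0.0, 0.0, 0.0, 0.14] 
 0.58 0.01 0.32 -2 -> [-0.919, -0.045, 0.0, 0.0, 0.0, 0.116] 
 0.575 -0.10 0.3 -10 -> [-0.918, -0.01, 0.167, 0.0, 0.0, 0.093] 
 0.574 -0.158 0.2 -15 -> [-0.477, 0.076, 0.833, 0.0, 0.0, 0.058] 
 0.574 -0.158 0.11 -15 -> [0.0, 0.0, 0.75, 0.0, 0.0, 0.0]
```

```bash
python3 - <<'E'
from m import *
c=cam("wrist"); save(c,"w1.png"); print(-c["R"].T@c["t"],c["R"][2])
E
for i in 1 2; do python3 -m crank '[[-0.1,-0.02,0,0,0,0.02],[-0.2,-0.04,0,0,0,0.03],[-0.3,-0.06,0,0,0,0.05],[-0.4,-0.08,0,0,0,0.06],[-0.5,-0.1,0,0,0,0.08],[-0.6,-0.12,0,0,0,0.1],[-0.7,-0.13,0,0,0,0.11],[-0.8,-0.13,0,0,0,0.13],[-0.9,-0.13,0,0,0,0.14],[-1,-0.13,0,0,0,0.15]]'; done
python3 go.py "0.58 0.01 0.32 -2; 0.575 -0.10 0.3 -10; 0.574 -0.158 0.2 -15; 0.574 -0.158 0.11 -15"
```

```text
[0.48489076 0.34042913 0.45064804] [ 0.122737   -0.25252584 -0.9597741 ]
time: 5.25
position: [0.5554, 0.1608, 0.3209]
tool_rot: [[-0.23, 0.973, 0.0], [0.973, 0.23, -0.0], [-0.0, -0.0, -1.0]]
contact_force: [-0.3, -0.7, -0.4]
finger_gap: 0.005
time: 6.25
position: [0.5677, 0.0404, 0.3209]
tool_rot: [[-0.007, 1.0, 0.0], [1.0, 0.007, -0.0], [-0.0, 0.0, -1.0]]
contact_force: [0.6, -0.3, -0.4]
finger_gap: 0.0
now [0.5677 0.0404 0.3209] th 0.4
0.58 0.01 0.32 -2 -> [-0.254, 0.101, 0.007, 0.0, 0.0, 0.028] 
 0.575 -0.10 0.3 -10 -> [-0.918, -0.01, 0.167, 0.0, 0.0, 0.093] 
 0.574 -0.158 0.2 -15 -> [-0.477, 0.076, 0.833, 0.0, 0.0, 0.058] 
 0.574 -0.158 0.11 -15 -> [0.0, 0.0, 0.75, 0.0, 0.0, 0.0]
```

View pics/w1.png

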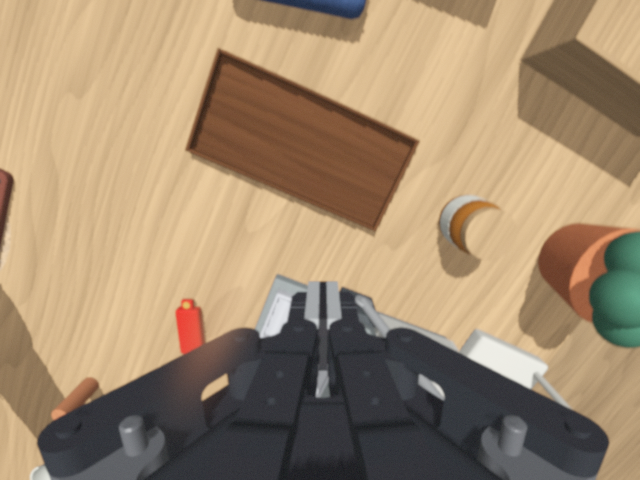

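Wrist view: the tray's outer corners are at about (218,50), (418,141), (374,232) and (187,151). One red fob shows at (190,325). The tray's raised walls confirm it is the key tray.

```bash
python3 -m crank '[[-0.1,0,0,0,0,0.01],[-0.2,0.01,0.02,0,0,0.02],[-0.3,0.02,0.04,0,0,0.03],[-0.4,0.03,0.05,0,0,0.04],[-0.5,0.04,0.06,0,0,0.05],[-0.6,0.05,0.07,0,0,0.06],[-0.7,0.06,0.08,0,0,0.07],[-0.8,0.06,0.09,0,0,0.08],[-0.9,0.06,0.1,0,0,0.09],[-0.96,0.06,0.1,0,0,0.1]]'
python3 - <<'E'
from m import *
c=cam("wrist"); save(c,"w2.png"); print(fobs(c,.018)); print(fobs(c,.086))
c=cam("top"); save(c,"top1.png"); print(fobs(c,.018))
E
python3 go.py "0.572 -0.158 0.23 -15; 0.572 -0.158 0.12 -15"
```

```text
time: 7.25
position: [0.5754, -0.0754, 0.3088]
tool_rot: [[0.144, 0.99, -0.0], [0.99, -0.144, -0.0], [-0.0, -0.0, -1.0]]
contact_force: [1.4, 0.4, -1.0]
finger_gap: -0.001
[(577.3, -176.8, 43, 54, 53), (121.2, -87.6, 59, 18, 65), (424.1, 12.4, 38, 89, 25)]
[(578.7, -148.8, 36, 45, 53), (196.3, -74.0, 49, 15, 65), (450.3, 9.8, 32, 75, 25)]
[(-93.5, -83.0, 33, 56, 1), (-48.5, 159.3, 40, 159, 86), (46.5, 960.5, 248, 214, 7), (47.7, 31.3, 176, 396, 82), (577.6, -337.5, 38, 93, 61), (589.2, -78.9, 181, 661, 78)]
now [ 0.5754 -0.0753  0.309 ] th -8.3
0.572 -0.158 0.23 -15 -> [-0.686, 0.071, 0.659, 0.0, 0.0, 0.078] 
 0.572 -0.158 0.12 -15 -> [0.0, 0.0, 0.917, 0.0, 0.0, 0.0]
```

View pics/w2.png

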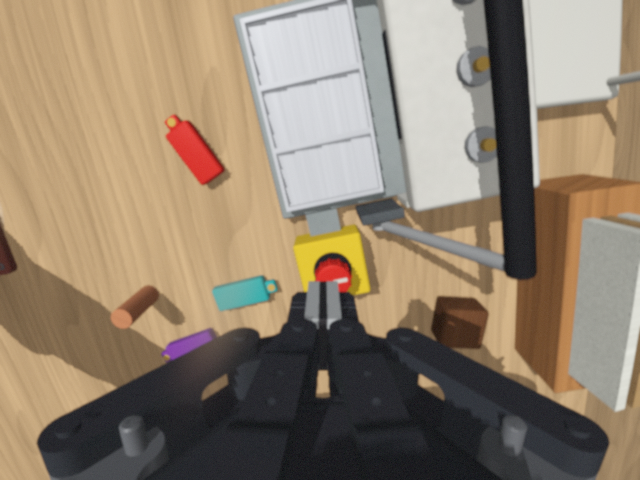

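View pics/top1.png

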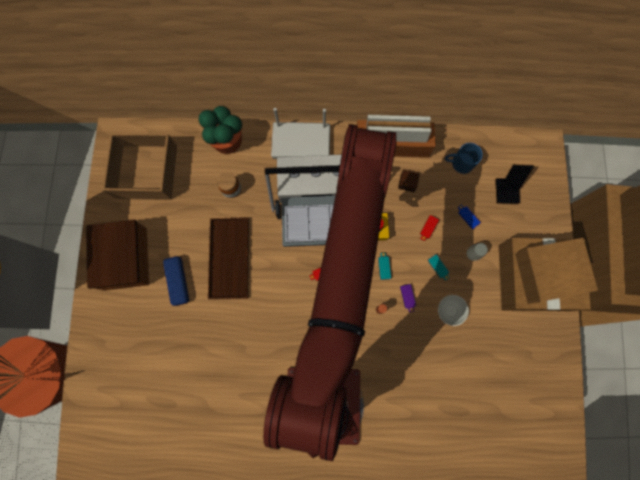

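Views show only two red fobs, at (195,150) in the wrist view and (428,228) in the top view; the left side is now uncovered and empty. The stop is at (333,270), next to the fingertips. Now I press it.

```bash
python3 -m crank '[[-0.14,0.01,0.13,0,0,0.02],[-0.28,0.03,0.26,0,0,0.03],[-0.42,0.04,0.4,0,0,0.05],[-0.56,0.06,0.53,0,0,0.06],[-0.69,0.07,0.66,0,0,0.08],[-0.69,0.07,0.66,0,0,0.08],[-0.69,0.07,0.66,0,0,0.08],[-0.69,0.07,0.66,0,0,0.08],[-0.69,0.07,0.66,0,0,0.08],[-0.69,0.07,0.66,0,0,0.08]]'
python3 -m crank '[[0,0,0.15,0,0,0],[0,0,0.3,0,0,0],[0,0,0.45,0,0,0],[0,0,0.6,0,0,0],[0,0,0.75,0,0,0],[0,0,0.92,0,0,0],[0,0,0.92,0,0,0],[0,0,0.92,0,0,0],[0,0,0.92,0,0,0],[0,0,0.92,0,0,0]]'
python3 -m crank '[[0,0,0.03,0,0,0],[0,0,0.06,0,0,0],[0,0,0.09,0,0,0],[0,0,0.12,0,0,0],[0,0,0.15,0,0,0],[0,0,0.18,0,0,0],[0,0,0.2,0,0,0],[0,0,0.22,0,0,0],[0,0,0.24,0,0,0],[0,0,0.25,0,0,0]]'
```

```text
time: 8.35
position: [0.5726, -0.1563, 0.2303]
tool_rot: [[0.258, 0.966, 0.001], [0.966, -0.258, 0.0], [0.0, 0.001, -1.0]]
contact_force: [0.5, 0.1, -0.6]
finger_gap: -0.001
time: 9.35
position: [0.5728, -0.1571, 0.1205]
tool_rot: [[0.259, 0.966, 0.002], [0.966, -0.259, -0.0], [0.0, 0.002, -1.0]]
contact_force: [0.4, -0.7, -0.6]
finger_gap: 0.002
time: 10.35
position: [0.5723, -0.1571, 0.0893]
tool_rot: [[0.259, 0.966, 0.0], [0.966, -0.259, -0.0], [-0.0, 0.0, -1.0]]
contact_force: [-0.9, 0.3, 3.9]
finger_gap: -0.002
```

```bash
python3 -m crank '[[0,0,0.01,0,0,0],[0,0,0.02,0,0,0],[0,0,0.03,0,0,0],[0,0,0.04,0,0,0],[0,0,0.05,0,0,0],[0,0,0.05,0,0,0],[0,0,0.05,0,0,0],[0,0,0.05,0,0,0],[0,0,0.05,0,0,0],[0,0,0.05,0,0,0]]'
```

```text
time: 11.35
position: [0.5736, -0.1575, 0.087]
tool_rot: [[0.259, 0.966, 0.004], [0.966, -0.259, 0.001], [0.002, 0.003, -1.0]]
contact_force: [-11.0, 3.5, 36.8]
finger_gap: 0.002
```

```bash
python3 -m crank '[[0,0,-0.1,0,0,0],[0,0,-0.2,0,0,0],[0,0,-0.4,0,0,0],[0,0,-0.6,0,0,0],[0,0,-0.8,0,0,0],[0,0,-1,0,0,0],[0,0,-1,0,0,0],[0,0,-1,0,0,0],[0,0,-1,0,0,0],[0,0,-1,0,0,0]]'
python3 go.py "0.60 -0.26 0.25 20; 0.65 -0.365 0.25 63"
```

```text
time: 12.35
position: [0.5716, -0.1568, 0.2023]
tool_rot: [[0.259, 0.966, -0.002], [0.966, -0.259, 0.0], [-0.0, -0.002, -1.0]]
contact_force: [-0.7, -0.4, -0.3]
finger_gap: -0.0
now [ 0.5716 -0.1568  0.2023] th -15.0
0.60 -0.26 0.25 20 -> [-0.77, 0.451, -0.398, -0.001, -0.0, -0.407] 
 0.65 -0.365 0.25 63 -> [-0.965, 0.092, 0.0, 0.0, 0.0, -0.5]
```

```bash
python3 -m crank '[[-0.15,0.09,-0.08,0,0,-0.08],[-0.3,0.18,-0.16,0,0,-0.16],[-0.45,0.27,-0.24,0,0,-0.24],[-0.6,0.36,-0.32,0,0,-0.32],[-0.77,0.45,-0.4,0,0,-0.4],[-0.77,0.45,-0.4,0,0,-0.4],[-0.77,0.45,-0.4,0,0,-0.4],[-0.77,0.45,-0.4,0,0,-0.4],[-0.77,0.45,-0.4,0,0,-0.4],[-0.77,0.45,-0.4,0,0,-0.4]]' 0.0
python3 -m crank '[[-0.15,0.01,0,0,0,-0.08],[-0.3,0.03,0,0,0,-0.16],[-0.45,0.05,0,0,0,-0.24],[-0.6,0.07,0,0,0,-0.32],[-0.8,0.09,0,0,0,-0.4],[-0.96,0.09,0,0,0,-0.5],[-0.96,0.09,0,0,0,-0.5],[-0.96,0.09,0,0,0,-0.5],[-0.96,0.09,0,0,0,-0.5],[-0.96,0.09,0,0,0,-0.5]]'
cat >> m.py <<'E'
def fobfull(c,z=.018):
    # block top rect centre via contour with tab removed by opening
    for k in blobs(red(c),800):
        m=np.zeros((480,640),np.uint8); cv2.drawContours(m,[k],-1,255,-1)
        p=onplane(c,k.reshape(-1,2),z)[:,:2]*1000; r=cv2.minAreaRect(p.astype(np.float32))
        M=cv2.moments(k); g=onplane(c,[[M["m10"]/M["m00"],M["m01"]/M["m00"]]],z)[0,:2]*1000
        print("rect",np.round(r[0],1),np.round(r[1],1),round(r[2],1),"centroid",g.round(1))
E
python3 - <<'E'
from m import *
c=cam("wrist"); save(c,"w3.png"); fobfull(c)
E
```

```text
time: 13.35
position: [0.6004, -0.2592, 0.251]
tool_rot: [[-0.332, 0.943, -0.0], [0.943, 0.332, 0.0], [0.001, -0.0, -1.0]]
contact_force: [-0.3, -0.0, 0.1]
finger_gap: 0.496
time: 14.35
position: [0.649, -0.3641, 0.2516]
tool_rot: [[-0.886, 0.464, 0.0], [0.464, 0.886, 0.0], [-0.0, 0.001, -1.0]]
contact_force: [0.4, 0.0, -0.5]
finger_gap: 0.5
rect [ 578.7 -339.1] [35.4 88.7] 61.7 centroid [ 582.2 -340.9]
rect [ 573.4 -130.4] [49.7 58.8] 17.6 centroid [ 573.1 -130.3]
```

View pics/w3.png

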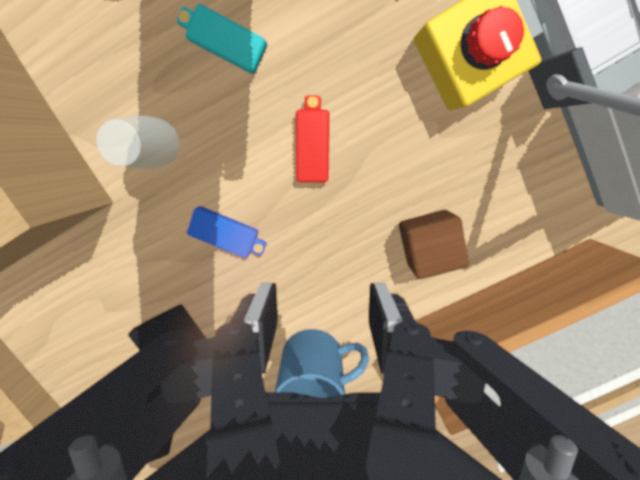

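Fob B lies at (312,145) with its tab up in the image; the blue and teal look-alikes are clear of it.

```bash
python3 -c "
from plant import manip; print(manip.tips_ahead)"; python3 go.py "0.5848 -0.3424 0.14 61.7; 0.5848 -0.3424 0.021 61.7"
```

```text
0.014
now [ 0.649  -0.3642  0.2516] th 62.3
0.5848 -0.3424 0.14 61.7 -> [0.559, -0.088, 0.93, 0.0, 0.0, 0.007] 
 0.5848 -0.3424 0.021 61.7 -> [0.0, 0.0, 0.992, 0.0, 0.0, 0.0]
```

```bash
python3 -m crank '[[0.1,-0.02,0.15,0,0,0],[0.2,-0.04,0.3,0,0,0],[0.35,-0.06,0.5,0,0,0],[0.45,-0.08,0.7,0,0,0],[0.56,-0.09,0.93,0,0,0.01],[0.56,-0.09,0.93,0,0,0.01],[0.56,-0.09,0.93,0,0,0.01],[0.56,-0.09,0.93,0,0,0.01],[0.56,-0.09,0.93,0,0,0.01],[0.56,-0.09,0.93,0,0,0.01]]' -0.3
python3 -m crank '[[0,0,0.15,0,0,0],[0,0,0.3,0,0,0],[0,0,0.45,0,0,0],[0,0,0.6,0,0,0],[0,0,0.75,0,0,0],[0,0,0.9,0,0,0],[0,0,1,0,0,0],[0,0,1,0,0,0],[0,0,1,0,0,0],[0,0,1,0,0,0]]'
python3 -m crank '[[0,0,0,0,0,0],[0,0,0,0,0,0],[0,0,0,0,0,0],[0,0,0,0,0,0],[0,0,0,0,0,0],[0,0,0,0,0,0],[0,0,0,0,0,0],[0,0,0,0,0,0],[0,0,0,0,0,0],[0,0,0,0,0,0]]' 1 40
python3 - <<'E'
from m import *
c=cam("wrist"); save(c,"w4.png")
E
```

```text
time: 15.4
position: [0.585, -0.3441, 0.1408]
tool_rot: [[-0.879, 0.477, 0.001], [0.477, 0.879, -0.001], [-0.002, -0.0, -1.0]]
contact_force: [-0.1, -0.2, -0.3]
finger_gap: 0.657
time: 16.4
position: [0.5848, -0.3442, 0.0208]
tool_rot: [[-0.879, 0.478, 0.001], [0.478, 0.879, -0.001], [-0.002, -0.0, -1.0]]
contact_force: [-0.4, 0.0, -0.9]
finger_gap: 0.649
time: 17.4
position: [0.5848, -0.3441, 0.0208]
tool_rot: [[-0.879, 0.478, 0.002], [0.478, 0.879, -0.001], [-0.002, 0.0, -1.0]]
contact_force: [-0.9, 1.2, 6.3]
finger_gap: 0.406
```

View pics/w4.png

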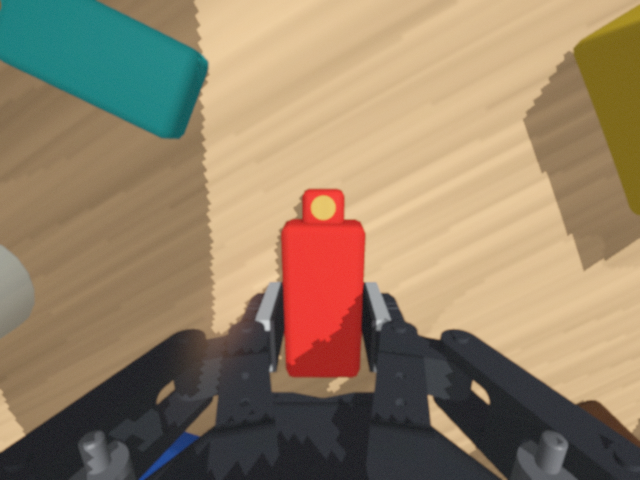

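Fob B is held between the pads, block centred near (322,300). I lift it and carry it towards the carriage, stopping short for a closer look.

```bash
python3 -m crank '[[0,0,-0.1,0,0,0],[0,0,-0.2,0,0,0],[0,0,-0.35,0,0,0],[0,0,-0.5,0,0,0],[0,0,-0.65,0,0,0],[0,0,-0.8,0,0,0],[0,0,-0.95,0,0,0],[0,0,-1,0,0,0],[0,0,-1,0,0,0],[0,0,-1,0,0,0]]'
python3 go.py "0.57 -0.26 0.18 75; 0.575 -0.155 0.18 93; 0.6 -0.045 0.18 93.3; 0.5854 -0.0389 0.07 93.3"
```

```text
time: 18.45
position: [0.584, -0.3434, 0.1394]
tool_rot: [[-0.879, 0.477, -0.0], [0.477, 0.879, 0.0], [0.001, 0.0, -1.0]]
contact_force: [0.1, -0.1, -1.4]
finger_gap: 0.409
now [ 0.584  -0.3434  0.1394] th 61.5
0.57 -0.26 0.18 75 -> [0.435, 0.555, -0.338, 0.0, -0.0, -0.157] 
 0.575 -0.155 0.18 93 -> [0.186, 0.856, 0.0, 0.0, 0.0, -0.209] 
 0.6 -0.045 0.18 93.3 -> [-0.256, 0.905, 0.0, 0.0, 0.0, -0.003] 
 0.5854 -0.0389 0.07 93.3 -> [0.119, 0.058, 0.917, 0.0, 0.0, 0.0]
```

```bash
python3 -m crank '[[0.06,0.08,-0.05,0,0,-0.02],[0.12,0.16,-0.1,0,0,-0.05],[0.18,0.24,-0.15,0,0,-0.07],[0.24,0.32,-0.2,0,0,-0.09],[0.3,0.4,-0.24,0,0,-0.11],[0.36,0.48,-0.28,0,0,-0.13],[0.43,0.56,-0.34,0,0,-0.16],[0.43,0.56,-0.34,0,0,-0.16],[0.43,0.56,-0.34,0,0,-0.16],[0.43,0.56,-0.34,0,0,-0.16]]'
python3 -m crank '[[0.02,0.1,0,0,0,-0.02],[0.04,0.2,0,0,0,-0.05],[0.06,0.3,0,0,0,-0.08],[0.08,0.4,0,0,0,-0.1],[0.1,0.5,0,0,0,-0.13],[0.12,0.6,0,0,0,-0.16],[0.15,0.7,0,0,0,-0.18],[0.18,0.86,0,0,0,-0.21],[0.18,0.86,0,0,0,-0.21],[0.18,0.86,0,0,0,-0.21]]'
python3 -m crank '[[0,0.1,0,0,0,0],[0,0.2,0,0,0,0],[0,0.3,0,0,0,0],[0,0.4,0,0,0,0],[0,0.5,0,0,0,0],[0,0.6,0,0,0,0],[0,0.7,0,0,0,0],[0,0.8,0,0,0,0],[0,0.9,0,0,0,0],[0,0.9,0,0,0,0]]'
python3 - <<'E'
from m import *
c=cam("wrist"); save(c,"w5.png"); fobfull(c); fobfull(c,.178)
import pickle; pickle.dump(c,open("/tmp/w5.pkl","wb"))
E
```

```text
time: 19.45
position: [0.5707, -0.2607, 0.1804]
tool_rot: [[-0.967, 0.256, -0.0], [0.256, 0.967, -0.0], [0.0, -0.0, -1.0]]
contact_force: [0.2, -0.0, -1.1]
finger_gap: 0.408
time: 20.45
position: [0.5765, -0.1538, 0.1806]
tool_rot: [[-0.998, -0.059, 0.0], [-0.059, 0.998, 0.0], [-0.0, 0.0, -1.0]]
contact_force: [-0.3, -1.0, -0.9]
finger_gap: 0.409
time: 21.45
position: [0.5702, -0.0445, 0.1805]
tool_rot: [[-0.998, -0.06, -0.0], [-0.06, 0.998, 0.001], [0.0, 0.001, -1.0]]
contact_force: [-1.1, 0.5, -0.5]
finger_gap: 0.411
rect [ 591.  -180.5] [52.4 61.5] 46.6 centroid [ 590.1 -180.6]
rect [636.4 -39.4] [193.8  79.2] 3.4 centroid [633.3 -39.5]
rect [423.3  11.3] [36.3 89.1] 25.3 centroid [424.9   7.2]
rect [ 540.6 -107.9] [23.7 27.8] 46.6 centroid [ 540.2 -107.9]
rect [561.2 -44. ] [87.7 35.8] 3.4 centroid [559.8 -44.1]
rect [464.8 -21.1] [16.4 40.3] 25.3 centroid [465.5 -23. ]
```

View pics/w5.png

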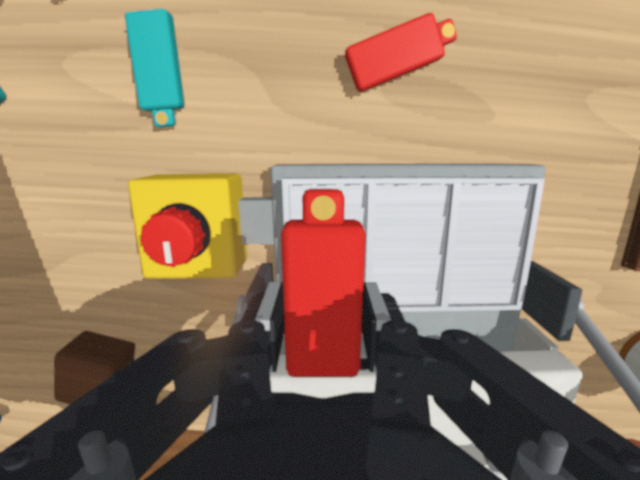

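```bash
python3 - <<'E'
from m import *
import pickle; c=pickle.load(open("/tmp/w5.pkl","rb"))
print(onplane(c,[[287,181],[541,180],[525,307],[367,183],[451,182],[443,304],[441,306]],.036).round(4))
print(onplane(c,[[172,238]],.078))
E
python3 go.py "0.5854 -0.0389 0.12 93.3; 0.5854 -0.0389 0.06 93.3"
```

```text
[[ 0.5316 -0.0749  0.036 ]
 [ 0.517   0.1365  0.036 ]
 [ 0.6342  0.1502  0.036 ]
 [ 0.5293 -0.0093  0.036 ]
 [ 0.524   0.0601  0.036 ]
 [ 0.6349  0.0715  0.036 ]
 [ 0.637   0.07    0.036 ]]
[[ 0.57279857 -0.15403785  0.078     ]]
now [ 0.5703 -0.0459  0.1805] th 93.4
0.5854 -0.0389 0.12 93.3 -> [-0.129, 0.05, 0.504, 0.0, -0.0, 0.001] 
 0.5854 -0.0389 0.06 93.3 -> [0.0, 0.0, 0.5, 0.0, 0.0, 0.0]
```

```bash
python3 -m crank '[[-0.03,0.01,0.1,0,0,0],[-0.06,0.02,0.2,0,0,0],[-0.09,0.03,0.3,0,0,0],[-0.12,0.04,0.4,0,0,0],[-0.14,0.05,0.5,0,0,0],[-0.14,0.05,0.5,0,0,0],[-0.14,0.05,0.5,0,0,0],[-0.14,0.05,0.5,0,0,0],[-0.14,0.05,0.5,0,0,0],[-0.14,0.05,0.5,0,0,0]]'
python3 -m crank '[[0,0,0.1,0,0,0],[0,0,0.2,0,0,0],[0,0,0.3,0,0,0],[0,0,0.38,0,0,0],[0,0,0.44,0,0,0],[0,0,0.48,0,0,0],[0,0,0.51,0,0,0],[0,0,0.54,0,0,0],[0,0,0.54,0,0,0],[0,0,0.54,0,0,0]]'
```

```text
time: 22.5
position: [0.5869, -0.04, 0.1211]
tool_rot: [[-0.998, -0.057, 0.001], [-0.057, 0.998, 0.0], [-0.001, 0.0, -1.0]]
contact_force: [1.0, 0.5, 0.2]
finger_gap: 0.41
time: 23.5
position: [0.5868, -0.04, 0.0559]
tool_rot: [[-0.998, -0.057, 0.0], [-0.057, 0.998, -0.0], [-0.0, -0.0, -1.0]]
contact_force: [0.8, -1.2, -0.9]
finger_gap: 0.407
```

```bash
python3 -m crank '[[0,0,0.01,0,0,0],[0,0,0.02,0,0,0],[0,0,0.02,0,0,0],[0,0,0.02,0,0,0],[0,0,0.02,0,0,0],[0,0,0.02,0,0,0],[0,0,0.02,0,0,0],[0,0,0.02,0,0,0],[0,0,0.02,0,0,0],[0,0,0.02,0,0,0]]'
python3 -m crank '[[0,0,0,0,0,0],[0,0,0,0,0,0],[0,0,0,0,0,0],[0,0,0,0,0,0],[0,0,0,0,0,0],[0,0,-0.1,0,0,0],[0,0,-0.2,0,0,0],[0,0,-0.4,0,0,0],[0,0,-0.6,0,0,0],[0,0,-0.8,0,0,0]]' -0.2
python3 go.py "0.51 0.0 0.15 60; 0.4263 0.005 0.12 25.3; 0.4263 0.005 0.021 25.3"
```

```text
time: 24.5
position: [0.5866, -0.04, 0.0533]
tool_rot: [[-0.998, -0.057, -0.0], [-0.057, 0.998, -0.0], [0.0, -0.0, -1.0]]
contact_force: [-0.3, -0.0, -0.5]
finger_gap: 0.405
time: 25.5
position: [0.5869, -0.0401, 0.1517]
tool_rot: [[-0.998, -0.057, 0.001], [-0.057, 0.998, 0.0], [-0.001, -0.0, -1.0]]
contact_force: [-0.0, -0.2, -0.6]
finger_gap: 0.598
now [ 0.5869 -0.0401  0.1517] th 93.3
0.51 0.0 0.15 60 -> [0.621, 0.37, 0.013, 0.0, 0.001, 0.387] 
 0.4263 0.005 0.12 25.3 -> [0.625, -0.313, 0.25, 0.0, 0.0, 0.404] 
 0.4263 0.005 0.021 25.3 -> [0.0, 0.0, 0.825, 0.0, 0.0, 0.0]
```

```bash
python3 -m crank '[[0.1,0.06,0,0,0,0.06],[0.2,0.12,0,0,0,0.12],[0.3,0.18,0,0,0,0.18],[0.4,0.24,0,0,0,0.24],[0.5,0.3,0,0,0,0.32],[0.62,0.37,0,0,0,0.39],[0.62,0.37,0,0,0,0.39],[0.62,0.37,0,0,0,0.39],[0.62,0.37,0,0,0,0.39],[0.62,0.37,0,0,0,0.39]]'
python3 -m crank '[[0.1,-0.05,0.04,0,0,0.06],[0.2,-0.1,0.08,0,0,0.12],[0.3,-0.15,0.12,0,0,0.18],[0.4,-0.2,0.16,0,0,0.24],[0.5,-0.25,0.2,0,0,0.32],[0.62,-0.31,0.25,0,0,0.4],[0.62,-0.31,0.25,0,0,0.4],[0.62,-0.31,0.25,0,0,0.4],[0.62,-0.31,0.25,0,0,0.4],[0.62,-0.31,0.25,0,0,0.4]]' -0.3
python3 - <<'E'
from m import *
c=cam("wrist"); save(c,"w6.png"); fobfull(c)
E
python3 go.py "0.4263 0.005 0.021 25.3"
```

```text
time: 26.5
position: [0.5104, -0.0003, 0.1495]
tool_rot: [[-0.864, 0.503, 0.0], [0.503, 0.864, -0.0], [-0.0, -0.0, -1.0]]
contact_force: [-0.0, 0.6, 0.5]
finger_gap: 0.598
time: 27.5
position: [0.4277, 0.0054, 0.1196]
tool_rot: [[-0.43, 0.903, 0.001], [0.903, 0.43, -0.0], [-0.0, 0.001, -1.0]]
contact_force: [-0.2, 1.3, -0.2]
finger_gap: 0.65
rect [421.6  13.7] [35.3 89.5] 25.1 centroid [421.7  13.2]
now [0.4275 0.0054 0.1195] th 25.4
0.4263 0.005 0.021 25.3 -> [0.002, -0.011, 0.821, 0.0, 0.0, 0.002]
```

View pics/w6.png

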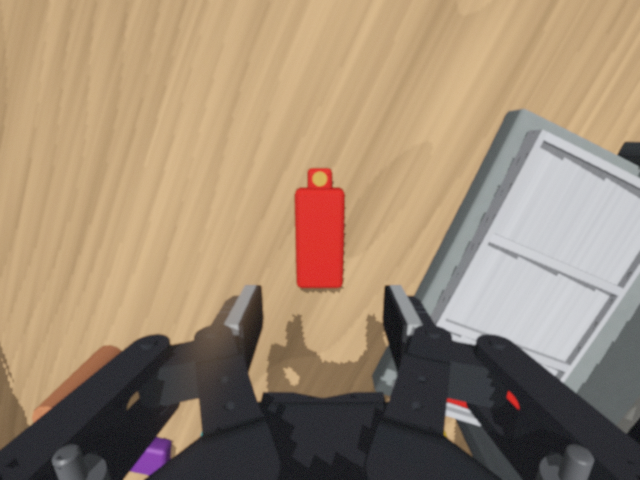

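Fob A is centred between the fingers at (320,238), tab up. Descend and grip.

```bash
python3 -m crank '[[0.01,-0.01,0.1,0,0,0],[0.01,-0.01,0.25,0,0,0],[0.01,-0.01,0.4,0,0,0],[0.01,-0.01,0.55,0,0,0],[0.01,-0.01,0.7,0,0,0],[0.01,-0.01,0.82,0,0,0],[0.01,-0.01,0.82,0,0,0],[0.01,-0.01,0.82,0,0,0],[0.01,-0.01,0.82,0,0,0],[0.01,-0.01,0.82,0,0,0]]'
python3 -m crank '[[0,0,0,0,0,0],[0,0,0,0,0,0],[0,0,0,0,0,0],[0,0,0,0,0,0],[0,0,0,0,0,0],[0,0,0,0,0,0],[0,0,0,0,0,0],[0,0,0,0,0,0],[0,0,0,0,0,0],[0,0,0,0,0,0]]' 1 40
python3 -m crank '[[0,0,-0.1,0,0,0],[0,0,-0.2,0,0,0],[0,0,-0.35,0,0,0],[0,0,-0.5,0,0,0],[0,0,-0.65,0,0,0],[0,0,-0.8,0,0,0],[0,0,-0.95,0,0,0],[0,0,-1,0,0,0],[0,0,-1,0,0,0],[0,0,-1,0,0,0]]'
python3 go.py "0.51 0.02 0.15 60; 0.5825 0.031 0.12 93.7;0.5825 0.031 0.054 93.7"
```

```text
time: 28.55
position: [0.4258, 0.0061, 0.0216]
tool_rot: [[-0.429, 0.903, 0.001], [0.903, 0.429, 0.0], [-0.0, 0.001, -1.0]]
contact_force: [-0.4, 0.2, -0.3]
finger_gap: 0.651
time: 29.55
position: [0.4257, 0.0061, 0.0216]
tool_rot: [[-0.429, 0.903, 0.001], [0.903, 0.429, 0.0], [-0.0, 0.001, -1.0]]
contact_force: [-1.7, -0.6, 6.6]
finger_gap: 0.41
time: 30.55
position: [0.4249, 0.006, 0.1406]
tool_rot: [[-0.429, 0.904, -0.0], [0.904, 0.429, -0.0], [0.0, -0.0, -1.0]]
contact_force: [-0.1, 0.1, -0.4]
finger_gap: 0.404
now [0.4249 0.006  0.1406] th 25.4
0.51 0.02 0.15 60 -> [-0.198, 0.691, -0.079, -0.0, -0.0, -0.403] 
 0.5825 0.031 0.12 93.7 -> [-0.477, 0.381, 0.25, 0.0, 0.0, -0.392] 
0.5825 0.031 0.054 93.7 -> [0.0, 0.0, 0.55, 0.0, 0.0, 0.0]
```

```bash
python3 -m crank '[[-0.03,0.12,-0.01,0,0,-0.07],[-0.06,0.24,-0.02,0,0,-0.14],[-0.1,0.36,-0.04,0,0,-0.21],[-0.14,0.48,-0.06,0,0,-0.28],[-0.17,0.58,-0.08,0,0,-0.35],[-0.2,0.69,-0.08,0,0,-0.4],[-0.2,0.69,-0.08,0,0,-0.4],[-0.2,0.69,-0.08,0,0,-0.4],[-0.2,0.69,-0.08,0,0,-0.4],[-0.2,0.69,-0.08,0,0,-0.4]]'
python3 -m crank '[[-0.08,0.06,0.03,0,0,-0.07],[-0.16,0.12,0.06,0,0,-0.14],[-0.24,0.18,0.1,0,0,-0.21],[-0.32,0.24,0.15,0,0,-0.28],[-0.4,0.31,0.2,0,0,-0.35],[-0.48,0.38,0.25,0,0,-0.39],[-0.48,0.38,0.25,0,0,-0.39],[-0.48,0.38,0.25,0,0,-0.39],[-0.48,0.38,0.25,0,0,-0.39],[-0.48,0.38,0.25,0,0,-0.39]]'
python3 - <<'E'
from m import *
c=cam("wrist"); save(c,"w7.png"); fobfull(c,.118); fobfull(c,.05)
E
python3 go.py "0.5825 0.031 0.054 93.7"
```

```text
time: 31.55
position: [0.5097, 0.0197, 0.1503]
tool_rot: [[-0.863, 0.505, -0.001], [0.505, 0.863, 0.0], [0.001, -0.0, -1.0]]
contact_force: [-0.5, -0.2, -0.1]
finger_gap: 0.411
time: 32.55
position: [0.5827, 0.0301, 0.121]
tool_rot: [[-0.998, -0.056, 0.0], [-0.056, 0.998, 0.0], [-0.0, 0.0, -1.0]]
contact_force: [-0.3, 0.2, -0.8]
finger_gap: 0.404
rect [559.6 -99.6] [24.8 37.2] 77.2 centroid [ 557.  -100.5]
rect [574.2  30.6] [88.6 35.3] 3.3 centroid [572.6  30.5]
rect [555.5 -15.6] [58.1 24.4] 3.0 centroid [555.6 -15.5]
rect [ 584.3 -164.6] [37.4 56.3] 77.2 centroid [ 580.3 -165.9]
rect [606.4  32.4] [134.   53.4] 3.3 centroid [603.9  32.3]
rect [578.  -37.4] [87.9 36.8] 3.0 centroid [578.2 -37.3]
now [0.5828 0.0302 0.1209] th 93.2
0.5825 0.031 0.054 93.7 -> [0.002, 0.007, 0.558, 0.0, 0.0, -0.005]
```

View pics/w7.png

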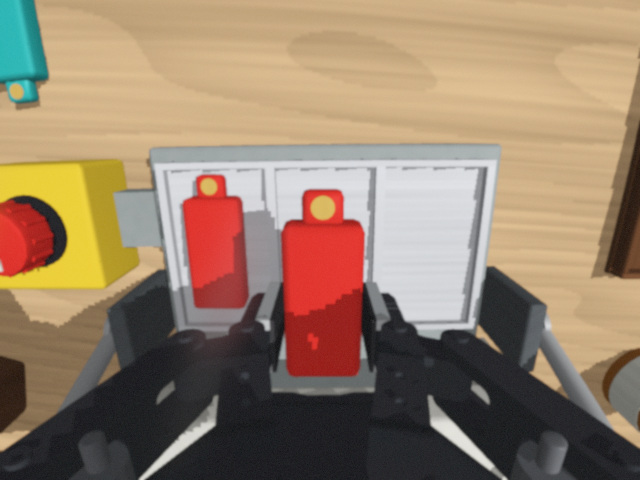

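Fob B lies flat in the right-hand bay at (215,250), and fob A is held above the middle bay at (322,300).

```bash
python3 -m crank '[[0,0,0.1,0,0,0],[0,0,0.2,0,0,0],[0,0,0.3,0,0,0],[0,0,0.38,0,0,0],[0,0,0.44,0,0,0],[0,0,0.48,0,0,0],[0,0,0.52,0,0,0],[0,0,0.55,0,0,0],[0,0,0.56,0,0,0],[0,0,0.56,0,0,0]]'
python3 -m crank '[[0,0,0,0,0,0],[0,0,0,0,0,0],[0,0,0,0,0,0],[0,0,0,0,0,0],[0,0,0,0,0,0],[0,0,-0.1,0,0,0],[0,0,-0.2,0,0,0],[0,0,-0.4,0,0,0],[0,0,-0.6,0,0,0],[0,0,-0.8,0,0,0]]' -0.2
python3 go.py "0.56 -0.06 0.19 100; 0.5 -0.09 0.24 93"
```

```text
time: 33.6
position: [0.5833, 0.0302, 0.0537]
tool_rot: [[-0.998, -0.057, 0.0], [-0.057, 0.998, 0.0], [-0.0, 0.0, -1.0]]
contact_force: [-1.4, 1.6, 2.5]
finger_gap: 0.407
time: 34.6
position: [0.5833, 0.0301, 0.1517]
tool_rot: [[-0.998, -0.057, 0.001], [-0.057, 0.998, 0.0], [-0.001, 0.0, -1.0]]
contact_force: [-0.3, -0.4, 0.3]
finger_gap: 0.597
now [0.5833 0.0301 0.1517] th 93.3
0.56 -0.06 0.19 100 -> [0.236, -0.739, -0.32, 0.0, 0.001, -0.078] 
 0.5 -0.09 0.24 93 -> [0.536, -0.159, -0.417, 0.0, 0.0, 0.081]
```

```bash
python3 -m crank '[[0.03,-0.12,-0.06,0,0,0],[0.06,-0.24,-0.12,0,0,0],[0.09,-0.36,-0.16,0,0,0],[0.12,-0.48,-0.2,0,0,0],[0.15,-0.6,-0.24,0,0,0],[0.18,-0.72,-0.28,0,0,0],[0.18,-0.85,-0.32,0,0,0],[0.18,-0.85,-0.32,0,0,0],[0.18,-0.85,-0.32,0,0,0],[0.18,-0.85,-0.32,0,0,0]]' -0.6
python3 - <<'E'
from m import *
c=cam("wrist"); fobfull(c,.05); fobfull(c,.078); save(c,"w8.png")
E
python3 go.py "0.5725 -0.156 0.15 70; 0.5725 -0.156 0.076 70; 0.5725 -0.156 0.076 22"
```

```text
time: 35.6
position: [0.5673, -0.0719, 0.1873]
tool_rot: [[-0.998, -0.058, -0.001], [-0.058, 0.998, 0.0], [0.001, 0.0, -1.0]]
contact_force: [-0.6, -0.5, 0.2]
finger_gap: 0.803
rect [ 580.4 -163.8] [45.4 53.3] 44.0 centroid [ 580. -164.]
rect [574.9  28.2] [87.2 36.9] 3.6 centroid [575.5  28.2]
rect [577.4 -40.1] [87.3 34.6] 3.0 centroid [578.5 -40.1]
rect [ 571.6 -154.5] [40.6 47.7] 44.0 centroid [ 571.2 -154.7]
rect [566.6  17.4] [78.1 33. ] 3.6 centroid [567.2  17.4]
rect [568.9 -43.8] [78.1 31. ] 3.0 centroid [569.9 -43.7]
now [ 0.5673 -0.0718  0.1873] th 93.4
0.5725 -0.156 0.15 70 -> [-0.002, -0.703, 0.311, 0.0, -0.0, 0.272] 
 0.5725 -0.156 0.076 70 -> [0.0, 0.0, 0.617, 0.0, 0.0, 0.0] 
 0.5725 -0.156 0.076 22 -> [0.0, 0.0, 0.0, 0.0, 0.0, 0.559]
```

View pics/w8.png

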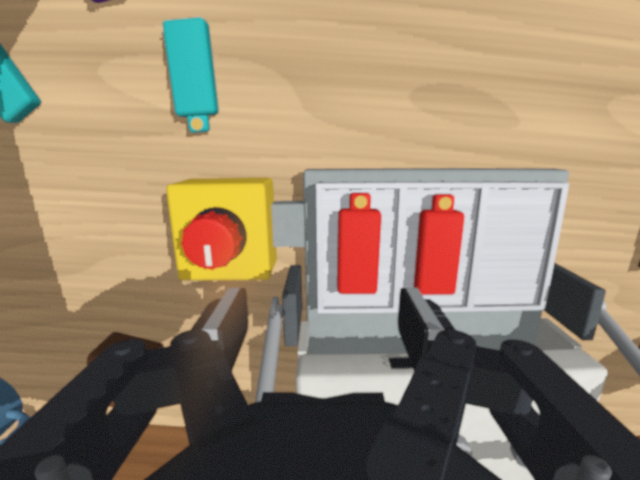

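Both fobs lie flat in their bays, at (359,250) and (440,250), and the stop at (212,240) is latched. Now I turn the knob.

```bash
python3 -m crank '[[0,-0.12,0.05,0,0,0.05],[0,-0.24,0.1,0,0,0.1],[0,-0.36,0.15,0,0,0.15],[0,-0.48,0.2,0,0,0.2],[0,-0.6,0.25,0,0,0.24],[0,-0.7,0.31,0,0,0.27],[0,-0.7,0.31,0,0,0.27],[0,-0.7,0.31,0,0,0.27],[0,-0.7,0.31,0,0,0.27],[0,-0.7,0.31,0,0,0.27]]'
python3 -m crank '[[0,0,0.1,0,0,0],[0,0,0.2,0,0,0],[0,0,0.3,0,0,0],[0,0,0.4,0,0,0],[0,0,0.5,0,0,0],[0,0,0.56,0,0,0],[0,0,0.61,0,0,0],[0,0,0.61,0,0,0],[0,0,0.61,0,0,0],[0,0,0.61,0,0,0]]'
python3 -m crank '[[0,0,0,0,0,0],[0,0,0,0,0,0],[0,0,0,0,0,0],[0,0,0,0,0,0],[0,0,0,0,0,0],[0,0,0,0,0,0],[0,0,0,0,0,0],[0,0,0,0,0,0],[0,0,0,0,0,0],[0,0,0,0,0,0]]' 1 40
```

```text
time: 36.65
position: [0.5724, -0.1559, 0.1509]
tool_rot: [[-0.941, 0.339, 0.001], [0.339, 0.941, 0.0], [-0.0, 0.0, -1.0]]
contact_force: [1.3, 0.3, 0.1]
finger_gap: 0.804
time: 37.65
position: [0.5725, -0.1568, 0.0779]
tool_rot: [[-0.94, 0.341, 0.001], [0.341, 0.94, -0.0], [-0.001, 0.0, -1.0]]
contact_force: [0.1, 0.1, -0.2]
finger_gap: 0.8
time: 38.65
position: [0.5722, -0.157, 0.0774]
tool_rot: [[-0.94, 0.341, 0.0], [0.341, 0.94, -0.0], [-0.0, -0.0, -1.0]]
contact_force: [-0.3, -3.4, 3.6]
finger_gap: 0.47
```

```bash
python3 -m crank '[[0,0,0,0,0,0.06],[0,0,0,0,0,0.12],[0,0,0,0,0,0.18],[0,0,0,0,0,0.24],[0,0,0,0,0,0.3],[0,0,0,0,0,0.36],[0,0,0,0,0,0.42],[0,0,0,0,0,0.48],[0,0,0,0,0,0.52],[0,0,0,0,0,0.52]]'
python3 -m crank '[[0,0,0,0,0,0],[0,0,0,0,0,0],[0,0,0,0,0,0],[0,0,0,0,0,0],[0,0,0,0,0,0],[0,0,0,0,0,0],[0,0,0,0,0,0],[0,0,0,0,0,0],[0,0,0,0,0,0],[0,0,0,0,0,0]]' -0.6
python3 -m crank '[[0,0,-0.1,0,0,0],[0,0,-0.2,0,0,0],[0,0,-0.35,0,0,0],[0,0,-0.5,0,0,0],[0,0,-0.65,0,0,0],[0,0,-0.8,0,0,0],[0,0,-0.95,0,0,0],[0,0,-1,0,0,0],[0,0,-1,0,0,0],[0,0,-1,0,0,0]]'
python3 go.py "0.52 -0.11 0.23 20; 0.572 -0.07 0.187 23"
```

```text
time: 39.65
position: [0.5737, -0.1555, 0.0778]
tool_rot: [[-0.429, 0.903, 0.003], [0.903, 0.429, 0.001], [-0.001, 0.003, -1.0]]
contact_force: [4.4, 1.5, 3.4]
finger_gap: 0.471
time: 40.65
position: [0.5721, -0.1567, 0.0773]
tool_rot: [[-0.429, 0.903, -0.0], [0.903, 0.429, -0.0], [-0.0, -0.0, -1.0]]
contact_force: [0.2, -0.5, -0.5]
finger_gap: 0.801
time: 41.65
position: [0.5719, -0.1566, 0.197]
tool_rot: [[-0.429, 0.903, -0.0], [0.903, 0.429, 0.0], [0.0, -0.0, -1.0]]
contact_force: [-0.5, -0.2, -0.7]
finger_gap: 0.797
now [ 0.5719 -0.1566  0.197 ] th 25.4
0.52 -0.11 0.23 20 -> [0.536, -0.224, -0.275, -0.0, -0.0, 0.063] 
 0.572 -0.07 0.187 23 -> [0.165, 0.521, 0.358, 0.0, 0.0, -0.035]
```

```bash
python3 -m crank '[[-0.1,0,-0.1,0,0,0],[-0.2,0,-0.2,0,0,0],[-0.3,0,-0.3,0,0,0],[-0.4,0,-0.4,0,0,0],[-0.5,0,-0.5,0,0,0],[-0.6,0,-0.6,0,0,0],[-0.67,0,-0.7,0,0,0],[-0.67,0,-0.8,0,0,0],[-0.67,0,-0.9,0,0,0],[-0.67,0,-0.9,0,0,0]]'
python3 - <<'E'
from m import *
c=cam("wrist"); save(c,"w9.png"); P=cloud(c)
for k in blobs(red(c),300):
    m=np.zeros((480,640),np.uint8); cv2.drawContours(m,[k],-1,255,-1); m=cv2.erode(m,np.ones((5,5)))
    q=P[m>0]; q=q[(q[:,2]<.3)]; print(cv2.boundingRect(k),np.median(q,0).round(4),np.percentile(q[:,2],[5,25,75,95]).round(4))
fobfull(c,.05)
r=P[(P[...,2]>.2)&(P[...,2]<.26)&(P[...,0]>.6)]
print("bar",len(r)); 
if len(r): print(np.median(r,0), np.percentile(r,[2,98],0).round(3), np.polyfit(r[:,1],r[:,0],1))
E
python3 go.py "0.63 -0.13 0.34 15; 0.67 -0.03 0.34 3.5; 0.694 0.038 0.32 3.5; 0.694 0.038 0.225 3.5"
```

```text
time: 42.65
position: [0.607, -0.2291, 0.3068]
tool_rot: [[-0.429, 0.903, 0.002], [0.903, 0.429, -0.0], [-0.001, 0.002, -1.0]]
contact_force: [0.8, -0.5, 0.7]
finger_gap: 0.799
(304, 115, 40, 42) [ 0.5749 -0.1578  0.0871] [0.0858 0.0866 0.0877 0.0884]
(335, 6, 84, 61) [ 0.5843 -0.0415  0.051 ] [0.0494 0.0504 0.0516 0.0525]
rect [ 574.8 -157.7] [43.7 44.1] 25.4 centroid [ 574.8 -157.3]
rect [579.2 -41.6] [87.7 36.2] 3.0 centroid [583.8 -41.2]
bar 6805
[ 0.69903845 -0.0681232   0.23653201] [[ 0.692 -0.109  0.206]
 [ 0.712 -0.021  0.24 ]] [-0.04518724  0.69707005]
now [ 0.6068 -0.2289  0.3059] th 25.4
0.63 -0.13 0.34 15 -> [0.661, 0.529, -0.284, 0.001, 0.0, 0.121] 
 0.67 -0.03 0.34 3.5 -> [0.719, 0.538, 0.0, 0.0, 0.0, 0.134] 
 0.694 0.038 0.32 3.5 -> [0.553, 0.234, 0.167, 0.0, 0.0, 0.0] 
 0.694 0.038 0.225 3.5 -> [0.0, 0.0, 0.792, 0.0, 0.0, 0.0]
```

View pics/w9.png

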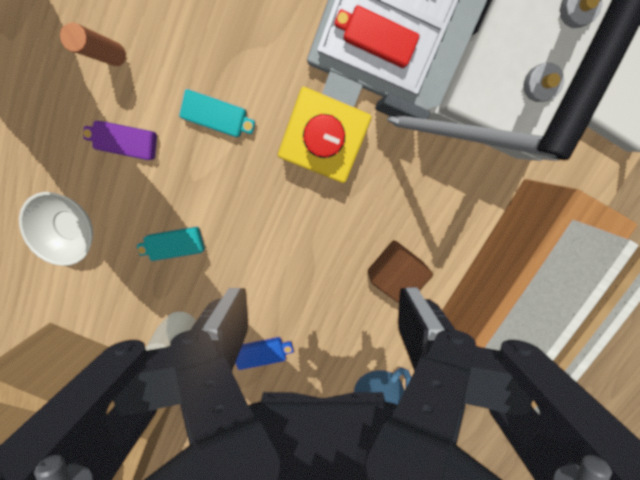

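The stop head at (324,135) is up, with its top measured at 87 mm. Now the lever.

```bash
python3 -m crank '[[0.1,0.08,-0.1,0,0,0.02],[0.2,0.16,-0.2,0,0,0.04],[0.3,0.24,-0.28,0,0,0.06],[0.4,0.32,-0.28,0,0,0.08],[0.5,0.4,-0.28,0,0,0.1],[0.6,0.48,-0.28,0,0,0.11],[0.66,0.53,-0.28,0,0,0.12],[0.66,0.53,-0.28,0,0,0.12],[0.66,0.53,-0.28,0,0,0.12],[0.66,0.53,-0.28,0,0,0.12]]'
python3 -m crank '[[0.1,0.08,0,0,0,0.02],[0.2,0.16,0,0,0,0.04],[0.3,0.24,0,0,0,0.06],[0.4,0.32,0,0,0,0.08],[0.5,0.4,0,0,0,0.1],[0.6,0.48,0,0,0,0.12],[0.72,0.54,0,0,0,0.13],[0.72,0.54,0,0,0,0.13],[0.72,0.54,0,0,0,0.13],[0.72,0.54,0,0,0,0.13]]'
python3 -m crank '[[0.1,0.04,0.03,0,0,0],[0.2,0.08,0.06,0,0,0],[0.3,0.12,0.09,0,0,0],[0.4,0.16,0.12,0,0,0],[0.5,0.2,0.15,0,0,0],[0.55,0.23,0.17,0,0,0],[0.55,0.23,0.17,0,0,0],[0.55,0.23,0.17,0,0,0],[0.55,0.23,0.17,0,0,0],[0.55,0.23,0.17,0,0,0]]'
python3 go.py "0.695 0.038 0.226 3.5"
```

```text
time: 43.7
position: [0.6297, -0.1316, 0.3389]
tool_rot: [[-0.259, 0.966, -0.0], [0.966, 0.259, -0.0], [-0.0, -0.0, -1.0]]
contact_force: [0.5, -0.7, -0.1]
finger_gap: 0.804
time: 44.7
position: [0.6699, -0.0321, 0.3391]
tool_rot: [[-0.066, 0.998, 0.0], [0.998, 0.066, -0.001], [-0.001, 0.0, -1.0]]
contact_force: [-0.8, -0.8, 0.0]
finger_gap: 0.803
time: 45.7
position: [0.6932, 0.0366, 0.3189]
tool_rot: [[-0.067, 0.998, 0.001], [0.998, 0.067, -0.0], [-0.0, 0.001, -1.0]]
contact_force: [0.1, -0.2, 0.3]
finger_gap: 0.8
now [0.6932 0.0366 0.3189] th 3.8
0.695 0.038 0.226 3.5 -> [0.011, 0.015, 0.775, 0.0, 0.0, 0.004]
```

```bash
python3 -m crank '[[0.01,0.01,0.1,0,0,0],[0.01,0.01,0.2,0,0,0],[0.01,0.01,0.3,0,0,0],[0.01,0.01,0.4,0,0,0],[0.01,0.01,0.5,0,0,0],[0.01,0.01,0.6,0,0,0],[0.01,0.01,0.7,0,0,0],[0.01,0.01,0.78,0,0,0],[0.01,0.01,0.78,0,0,0],[0.01,0.01,0.78,0,0,0]]'
python3 -m crank '[[0,0,0,0,0,0],[0,0,0,0,0,0],[0,0,0,0,0,0],[0,0,0,0,0,0],[0,0,0,0,0,0],[0,0,0,0,0,0],[0,0,0,0,0,0],[0,0,0,0,0,0],[0,0,0,0,0,0],[0,0,0,0,0,0]]' 1 30
```

```text
time: 46.7
position: [0.6944, 0.0388, 0.225]
tool_rot: [[-0.068, 0.998, -0.0], [0.998, 0.068, -0.0], [-0.0, -0.0, -1.0]]
contact_force: [-0.2, 0.3, 1.5]
finger_gap: 0.799
time: 47.7
position: [0.6951, 0.0388, 0.2258]
tool_rot: [[-0.068, 0.998, 0.002], [0.998, 0.068, 0.0], [0.0, 0.002, -1.0]]
contact_force: [4.5, -0.0, 5.5]
finger_gap: 0.225
```

```bash
python3 -m crank '[[0,-0.09,-0.03,0,0,0],[0,-0.18,-0.05,0,0,0],[0,-0.28,-0.07,0,0,0],[0,-0.37,-0.085,0,0,0],[0,-0.46,-0.094,0,0,0],[0,-0.56,-0.096,0,0,0],[0,-0.65,-0.092,0,0,0],[0,-0.75,-0.082,0,0,0],[0,-0.84,-0.068,0,0,0],[0,-0.935,-0.047,0,0,0]]'
```

```text
time: 48.7
position: [0.5838, 0.0313, 0.2323]
tool_rot: [[-0.068, 0.998, 0.005], [0.998, 0.068, 0.001], [0.0, 0.005, -1.0]]
contact_force: [5.0, 0.6, 11.8]
finger_gap: 0.223
```

```bash
python3 -m crank '[[0,-0.07,0.02,0,0,0],[0,-0.15,0.045,0,0,0],[0,-0.22,0.072,0,0,0],[0,-0.3,0.105,0,0,0],[0,-0.37,0.14,0,0,0],[0,-0.436,0.18,0,0,0],[0,-0.48,0.21,0,0,0],[0,-0.53,0.24,0,0,0],[0,-0.545,0.25,0,0,0],[0,-0.545,0.25,0,0,0]]'
python3 - <<'E'
from m import *
c=cam("wrist"); save(c,"w10.png"); fobfull(c,.05); r=c
s=cam("scene"); save(s,"s2.png")
P=cloud(s); q=P[(P[...,2]>.19)&(P[...,2]<.23)&(P[...,0]>.45)&(P[...,0]<.75)&(abs(P[...,1]-.04)<.16)&(s["frame"].max(2)<60)]
print(len(q),np.median(q,0) if len(q) else 0)
E
```

```text
time: 49.7
position: [0.5186, 0.0269, 0.2013]
tool_rot: [[-0.068, 0.998, 0.004], [0.998, 0.068, 0.001], [0.0, 0.004, -1.0]]
contact_force: [9.7, 0.9, 1.6]
finger_gap: 0.223
rect [650.5 -31.3] [58.6 38.4] 3.3 centroid [653.4 -30.4]
rect [645.3  43.8] [61.8 36.4] 10.4 centroid [647.5  44.9]
473 [0.52047114 0.06238124 0.21051735]
```

View pics/s2.png

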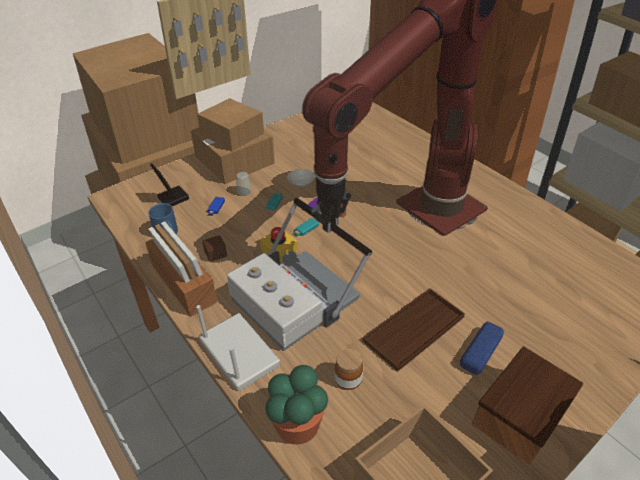

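View pics/w10.png

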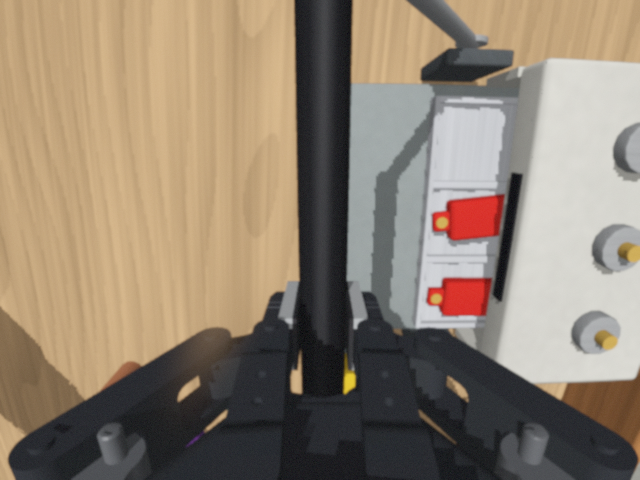

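```bash
python3 -m crank '[[0,-0.01,0.005,0,0,0],[0,-0.02,0.01,0,0,0],[0,-0.03,0.015,0,0,0],[0,-0.04,0.02,0,0,0],[0,-0.04,0.02,0,0,0],[0,-0.04,0.02,0,0,0],[0,-0.04,0.02,0,0,0],[0,-0.04,0.02,0,0,0],[0,-0.04,0.02,0,0,0],[0,-0.04,0.02,0,0,0]]'
```

```text
time: 50.8
position: [0.5171, 0.0268, 0.2004]
tool_rot: [[-0.068, 0.998, 0.011], [0.998, 0.068, 0.001], [0.0, 0.011, -1.0]]
contact_force: [21.4, 1.4, -0.1]
finger_gap: 0.222
```

Wrist view at full stroke: both fobs lie flat in the bays at (470,218) and (460,297). The upper one is slightly twisted but still inside. The force rise shows the hard stop was reached. Ease the lever back.

```bash
python3 -m crank '[[0,0.06,-0.035,0,0,0],[0,0.12,-0.07,0,0,0],[0,0.175,-0.1,0,0,0],[0,0.23,-0.13,0,0,0],[0,0.29,-0.162,0,0,0],[0,0.35,-0.19,0,0,0],[0,0.4,-0.21,0,0,0],[0,0.46,-0.23,0,0,0],[0,0.52,-0.25,0,0,0],[0,0.585,-0.27,0,0,0]]'
python3 -m crank '[[0,0.08,-0.017,0,0,0],[0,0.155,-0.031,0,0,0],[0,0.23,-0.041,0,0,0],[0,0.312,-0.047,0,0,0],[0,0.39,-0.049,0,0,0],[0,0.471,-0.047,0,0,0],[0,0.55,-0.041,0,0,0],[0,0.628,-0.031,0,0,0],[0,0.7,-0.017,0,0,0],[0,0.783,0,0,0,0]]'
python3 -m crank '[[0,0.03,0.01,0,0,0],[0,0.06,0.02,0,0,0],[0,0.09,0.03,0,0,0],[0,0.12,0.04,0,0,0],[0,0.15,0.047,0,0,0],[0,0.155,0.047,0,0,0],[0,0.16,0.047,0,0,0],[0,0.16,0.047,0,0,0],[0,0.16,0.047,0,0,0],[0,0.16,0.047,0,0,0]]'
```

```text
time: 51.8
position: [0.5827, 0.0312, 0.2304]
tool_rot: [[-0.068, 0.998, -0.001], [0.998, 0.068, -0.0], [-0.0, -0.001, -1.0]]
contact_force: [4.4, 0.9, -4.1]
finger_gap: 0.222
time: 52.8
position: [0.6766, 0.0374, 0.2302]
tool_rot: [[-0.068, 0.998, -0.001], [0.998, 0.068, -0.0], [-0.0, -0.001, -1.0]]
contact_force: [-0.0, -0.6, -2.7]
finger_gap: 0.221
time: 53.8
position: [0.6949, 0.0387, 0.2245]
tool_rot: [[-0.068, 0.998, -0.001], [0.998, 0.068, -0.0], [-0.0, -0.001, -1.0]]
contact_force: [-1.0, -1.1, -5.7]
finger_gap: 0.22
```

```bash
python3 -m crank '[[0,0,0,0,0,0],[0,0,0,0,0,0],[0,0,0,0,0,0],[0,0,0,0,0,0],[0,0,-0.1,0,0,0],[0,0,-0.2,0,0,0],[0,0,-0.35,0,0,0],[0,0,-0.5,0,0,0],[0,0,-0.65,0,0,0],[0,0,-0.8,0,0,0]]' -0.6
python3 go.py "0.62 0.045 0.3 48; 0.555 0.05 0.24 93; 0.575 0.05 0.2 93"
```

```text
time: 54.8
position: [0.6955, 0.0387, 0.3233]
tool_rot: [[-0.068, 0.998, 0.002], [0.998, 0.068, 0.0], [-0.0, 0.002, -1.0]]
contact_force: [0.6, 0.7, 0.2]
finger_gap: 0.796
now [0.6955 0.0387 0.3233] th 3.9
0.62 0.045 0.3 48 -> [0.095, -0.624, 0.193, 0.001, 0.0, -0.513] 
 0.555 0.05 0.24 93 -> [0.43, -0.331, 0.5, 0.0, 0.0, -0.524] 
 0.575 0.05 0.2 93 -> [-0.166, -0.009, 0.333, 0.0, 0.0, 0.0]
```

```bash
python3 -m crank '[[0.01,-0.1,0,0,0,-0.08],[0.03,-0.2,0,0,0,-0.16],[0.05,-0.3,0,0,0,-0.24],[0.07,-0.4,0.05,0,0,-0.32],[0.09,-0.5,0.1,0,0,-0.4],[0.1,-0.62,0.19,0,0,-0.48],[0.1,-0.62,0.19,0,0,-0.51],[0.1,-0.62,0.19,0,0,-0.51],[0.1,-0.62,0.19,0,0,-0.51],[0.1,-0.62,0.19,0,0,-0.51]]'
python3 -m crank '[[0.06,-0.05,0.07,0,0,-0.08],[0.12,-0.1,0.14,0,0,-0.16],[0.18,-0.15,0.2,0,0,-0.24],[0.24,-0.2,0.27,0,0,-0.32],[0.3,-0.25,0.35,0,0,-0.4],[0.37,-0.29,0.42,0,0,-0.48],[0.43,-0.33,0.5,0,0,-0.52],[0.43,-0.33,0.5,0,0,-0.52],[0.43,-0.33,0.5,0,0,-0.52],[0.43,-0.33,0.5,0,0,-0.52]]'
python3 - <<'E'
from m import *
c=cam("wrist"); save(c,"w11.png"); fobfull(c,.05)
w=cv2.morphologyEx(mask(c,(0,60,20),(20,255,110)),cv2.MORPH_OPEN,np.ones((5,5)))
P=cloud(c); r=P[(P[...,2]>.2)&(P[...,2]<.26)&(P[...,0]>.6)]; print("bar",len(r),np.median(r,0) if len(r) else 0)
E
```

```text
time: 55.8
position: [0.6207, 0.0456, 0.2988]
tool_rot: [[-0.739, 0.674, 0.001], [0.674, 0.739, -0.0], [-0.001, 0.001, -1.0]]
contact_force: [0.1, 0.2, 0.6]
finger_gap: 0.796
time: 56.8
position: [0.5563, 0.051, 0.2388]
tool_rot: [[-0.999, -0.04, 0.001], [-0.04, 0.999, -0.0], [-0.001, -0.0, -1.0]]
contact_force: [0.1, -0.3, -1.3]
finger_gap: 0.798
rect [ 583.2 -176.3] [45.2 61.1] 21.8 centroid [ 581.3 -175. ]
rect [577.9 -37.9] [88.1 36. ] 3.1 centroid [578.7 -37.8]
rect [570.2  39.1] [88.  34.8] 10.3 centroid [571.6  39.3]
bar 541 [0.67756944 0.18109918 0.21223544]
```

View pics/w11.png

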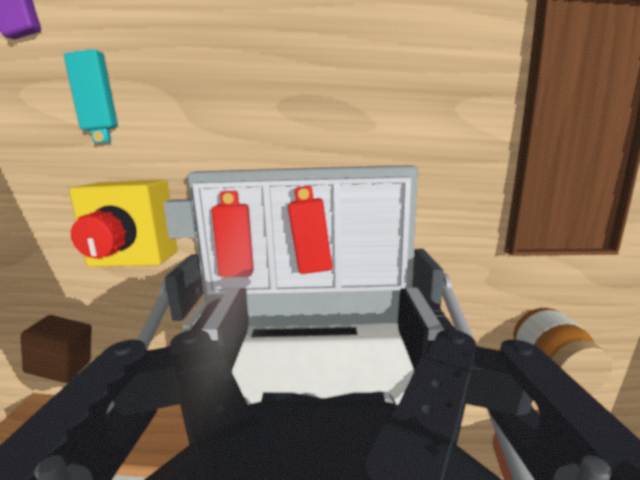

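Both fobs sit in the carriage, at (232,240) and (310,235); the second is twisted about 7° from the bay axis. Grasp fob A first.

```bash
python3 -m crank '[[-0.05,-0.03,0.1,0,0,-0.02],[-0.1,-0.05,0.2,0,0,-0.04],[-0.13,-0.07,0.3,0,0,-0.06],[-0.15,-0.08,0.4,0,0,-0.08],[-0.17,-0.09,0.5,0,0,-0.09],[-0.17,-0.09,0.6,0,0,-0.09],[-0.17,-0.09,0.7,0,0,-0.09],[-0.17,-0.09,0.8,0,0,-0.09],[-0.17,-0.09,0.8,0,0,-0.09],[-0.17,-0.09,0.8,0,0,-0.09]]' -0.3
python3 go.py "0.5771 0.0404 0.055 100.3"
```

```text
time: 57.85
position: [0.5762, 0.0412, 0.142]
tool_rot: [[-0.984, -0.176, -0.0], [-0.176, 0.984, -0.0], [0.0, -0.0, -1.0]]
contact_force: [0.6, 0.1, -0.8]
finger_gap: 0.655
now [0.5762 0.0412 0.142 ] th 100.1
0.5771 0.0404 0.055 100.3 -> [-0.006, -0.008, 0.725, -0.0, -0.0, -0.002]
```

```bash
python3 -m crank '[[-0.01,-0.01,0.1,0,0,0],[-0.01,-0.01,0.2,0,0,0],[-0.01,-0.01,0.3,0,0,0],[-0.01,-0.01,0.4,0,0,0],[-0.01,-0.01,0.5,0,0,0],[-0.01,-0.01,0.6,0,0,0],[-0.01,-0.01,0.68,0,0,0],[-0.01,-0.01,0.73,0,0,0],[-0.01,-0.01,0.73,0,0,0],[-0.01,-0.01,0.73,0,0,0]]'
python3 -m crank '[[0,0,0,0,0,0],[0,0,0,0,0,0],[0,0,0,0,0,0],[0,0,0,0,0,0],[0,0,0,0,0,0],[0,0,0,0,0,0],[0,0,0,0,0,0],[0,0,0,0,0,0],[0,0,0,0,0,0],[0,0,0,0,0,0]]' 1 40
python3 -m crank '[[0,0,-0.1,0,0,0],[0,0,-0.2,0,0,0],[0,0,-0.35,0,0,0],[0,0,-0.5,0,0,0],[0,0,-0.65,0,0,0],[0,0,-0.8,0,0,0],[0,0,-0.95,0,0,0],[0,0,-1,0,0,0],[0,0,-1,0,0,0],[0,0,-1,0,0,0]]'
python3 go.py "0.53 0.12 0.2 60; 0.5 0.18 0.2 3; 0.5 0.25 0.2 3"
```

```text
time: 58.85
position: [0.5779, 0.0402, 0.0547]
tool_rot: [[-0.984, -0.176, 0.0], [-0.176, 0.984, -0.0], [-0.0, -0.0, -1.0]]
contact_force: [-0.6, -0.7, -0.7]
finger_gap: 0.649
time: 59.85
position: [0.5783, 0.0403, 0.0554]
tool_rot: [[-0.984, -0.176, 0.001], [-0.176, 0.984, 0.0], [-0.001, 0.0, -1.0]]
contact_force: [-0.8, -0.6, 5.2]
finger_gap: 0.411
time: 60.85
position: [0.5773, 0.0403, 0.174]
tool_rot: [[-0.984, -0.176, -0.001], [-0.176, 0.984, -0.0], [0.001, 0.0, -1.0]]
contact_force: [-0.2, 0.8, -0.7]
finger_gap: 0.406
now [0.5773 0.0403 0.174 ] th 100.2
0.53 0.12 0.2 60 -> [0.271, 0.724, -0.216, -0.0, -0.0, 0.467] 
 0.5 0.18 0.2 3 -> [0.467, 0.308, 0.0, 0.0, 0.0, 0.663] 
 0.5 0.25 0.2 3 -> [0.583, 0.031, 0.0, 0.0, 0.0, 0.0]
```

```bash
python3 -m crank '[[0.04,0.1,-0.03,0,0,0.07],[0.08,0.2,-0.06,0,0,0.14],[0.12,0.3,-0.09,0,0,0.21],[0.16,0.4,-0.12,0,0,0.28],[0.2,0.5,-0.16,0,0,0.35],[0.24,0.6,-0.2,0,0,0.42],[0.27,0.72,-0.22,0,0,0.47],[0.27,0.72,-0.22,0,0,0.47],[0.27,0.72,-0.22,0,0,0.47],[0.27,0.72,-0.22,0,0,0.47]]'
python3 -m crank '[[0.06,0.04,0,0,0,0.08],[0.12,0.08,0,0,0,0.16],[0.18,0.12,0,0,0,0.24],[0.24,0.16,0,0,0,0.32],[0.3,0.2,0,0,0,0.4],[0.36,0.24,0,0,0,0.48],[0.42,0.28,0,0,0,0.56],[0.47,0.31,0,0,0,0.63],[0.47,0.31,0,0,0,0.66],[0.47,0.31,0,0,0,0.66]]'
python3 - <<'E'
from m import *
import pickle
c=cam("wrist"); save(c,"w12.png"); fobfull(c,.193); pickle.dump(c,open("/tmp/w12.pkl","wb"))
E
```

```text
time: 61.85
position: [0.5307, 0.1185, 0.2003]
tool_rot: [[-0.864, 0.503, -0.001], [0.503, 0.864, -0.001], [0.0, -0.001, -1.0]]
contact_force: [-0.1, 0.5, -0.1]
finger_gap: 0.406
time: 62.85
position: [0.5008, 0.1794, 0.2006]
tool_rot: [[-0.053, 0.999, -0.0], [0.999, 0.053, -0.001], [-0.001, -0.0, -1.0]]
contact_force: [0.9, -0.5, 0.7]
finger_gap: 0.408
rect [500.3 187.2] [36.3 90.6] 3.1 centroid [500.2 188.8]
```

```bash
cat > tray.py <<'E'
from m import *
import pickle
def tray(c):
    m=cv2.morphologyEx(mask(c,(2,90,30),(16,255,150)),cv2.MORPH_OPEN,np.ones((5,5)))
    m[:, :]=cv2.morphologyEx(m,cv2.MORPH_CLOSE,np.ones((9,9)))
    for k in blobs(m,2500):
        p=onplane(c,k.reshape(-1,2),.018)[:,:2]*1000; r=cv2.minAreaRect(p.astype(np.float32))
        print(cv2.boundingRect(k),np.round(r[0],1),np.round(r[1],1),round(r[2],1), cv2.contourArea(k))
        print(" corners px",cv2.approxPolyDP(k,8,True).reshape(-1,2).tolist())
if __name__=="__main__":
    c=pickle.load(open("/tmp/w12.pkl","rb")); tray(c)
    c=cam("top"); f=cv2.cvtColor(c["frame"],cv2.COLOR_RGB2HSV); print(f[258,212:250:6].tolist(),f[280,190:205:5].tolist())
    m=mask(c,(0,80,20),(14,255,90)); m[:,:200]=0; m[:,262:]=0; m[:205]=0; m[310:]=0
    for k in blobs(cv2.morphologyEx(m,cv2.MORPH_OPEN,np.ones((3,3))),300):
        p=onplane(c,k.reshape(-1,2),.018)[:,:2]*1000; r=cv2.minAreaRect(p.astype(np.float32)); print("top",cv2.boundingRect(k),r)
E
python3 tray.py
```

```text
(127, 0, 320, 136) [462.2 311.1] [269.1 110.5] 2.5 40027.0
 corners px [[127, 0], [143, 129], [436, 128], [446, 0]]
[[10, 170, 33], [11, 178, 56], [11, 197, 53], [12, 199, 50], [11, 181, 52], [3, 171, 70], [4, 181, 72]] [[17, 146, 70], [16, 143, 139], [15, 143, 143]]
top (208, 205, 54, 105) ((465.88250732421875, 302.9474792480469), (351.1609802246094, 173.63868713378906), 2.9269216060638428)
```

```bash
python3 go.py "0.506 0.255 0.18 2.5; 0.507 0.319 0.1 2.5; 0.507 0.319 0.0295 2.5"
```

```text
now [0.5009 0.1793 0.2007] th 3.1
0.506 0.255 0.18 2.5 -> [0.627, 0.077, 0.172, -0.0, 0.0, 0.007] 
 0.507 0.319 0.1 2.5 -> [0.532, 0.032, 0.667, 0.0, 0.0, 0.0] 
 0.507 0.319 0.0295 2.5 -> [0.0, 0.0, 0.588, 0.0, 0.0, 0.0]
```

```bash
python3 -m crank '[[0.1,0.01,0.03,0,0,0],[0.2,0.02,0.06,0,0,0],[0.3,0.04,0.09,0,0,0],[0.4,0.06,0.12,0,0,0],[0.5,0.07,0.15,0,0,0],[0.63,0.08,0.17,0,0,0],[0.63,0.08,0.17,0,0,0],[0.63,0.08,0.17,0,0,0],[0.63,0.08,0.17,0,0,0],[0.63,0.08,0.17,0,0,0]]'
python3 - <<'E'
from tray import *
c=cam("wrist"); tray(c); fobfull(c,.173)
E
python3 -m crank '[[0.08,0,0.1,0,0,0],[0.16,0,0.2,0,0,0],[0.24,0.01,0.3,0,0,0],[0.32,0.02,0.4,0,0,0],[0.4,0.02,0.5,0,0,0],[0.48,0.03,0.6,0,0,0],[0.53,0.03,0.67,0,0,0],[0.53,0.03,0.67,0,0,0],[0.53,0.03,0.67,0,0,0],[0.53,0.03,0.67,0,0,0]]'
python3 go.py "0.507 0.319 0.0295 2.5"
```

```text
time: 63.95
position: [0.5064, 0.2554, 0.1808]
tool_rot: [[-0.052, 0.999, 0.0], [0.999, 0.052, 0.0], [0.0, 0.0, -1.0]]
contact_force: [-0.3, -0.8, -0.3]
finger_gap: 0.406
(111, 59, 327, 159) [461.8 325.3] [268.2 129.7] 2.6 47008.5
 corners px [[111, 63], [132, 214], [300, 216], [305, 189], [337, 188], [344, 217], [424, 216], [437, 62]]
rect [505.9 263.5] [36.3 91.5] 3.0 centroid [505.8 265.2]
time: 65.0
position: [0.507, 0.3195, 0.1008]
tool_rot: [[-0.052, 0.999, 0.001], [0.999, 0.052, 0.0], [0.0, 0.001, -1.0]]
contact_force: [-0.1, -0.8, 0.1]
finger_gap: 0.405
now [0.507  0.3195 0.1008] th 3.0
0.507 0.319 0.0295 2.5 -> [-0.004, -0.0, 0.594, 0.001, -0.0, 0.006]
```

```bash
python3 -m crank '[[0.03,0,0.1,0,0,0],[0.03,0,0.2,0,0,0],[0.03,0,0.3,0,0,0],[0.03,0,0.38,0,0,0],[0.03,0,0.45,0,0,0],[0.03,0,0.5,0,0,0],[0.03,0,0.55,0,0,0],[0.03,0,0.59,0,0,0],[0.03,0,0.6,0,0,0],[0.03,0,0.6,0,0,0]]'
python3 -m crank '[[0,0,0,0,0,0],[0,0,0,0,0,0],[0,0,0,0,0,0],[0,0,0,0,0,0],[0,0,0,0,0,0],[0,0,-0.1,0,0,0],[0,0,-0.2,0,0,0],[0,0,-0.4,0,0,0],[0,0,-0.65,0,0,0],[0,0,-0.9,0,0,0]]' -0.2
python3 go.py "0.51 0.22 0.2 15; 0.53 0.12 0.2 55; 0.57 0.03 0.19 93; 0.5849 -0.0375 0.14 93.1"
```

```text
time: 66.0
position: [0.5064, 0.3235, 0.0284]
tool_rot: [[-0.053, 0.999, 0.0], [0.999, 0.053, 0.0], [0.0, 0.0, -1.0]]
contact_force: [-1.3, -1.5, 1.1]
finger_gap: 0.404
time: 67.0
position: [0.5064, 0.3233, 0.1385]
tool_rot: [[-0.053, 0.999, 0.001], [0.999, 0.053, 0.0], [0.0, 0.001, -1.0]]
contact_force: [1.0, 0.2, -0.6]
finger_gap: 0.601
now [0.5064 0.3233 0.1385] th 3.0
0.51 0.22 0.2 15 -> [-0.861, -0.015, -0.513, 0.001, -0.0, -0.139] 
 0.53 0.12 0.2 55 -> [-0.848, -0.055, 0.0, 0.0, 0.0, -0.465] 
 0.57 0.03 0.19 93 -> [-0.703, -0.423, 0.083, 0.0, 0.0, -0.442] 
 0.5849 -0.0375 0.14 93.1 -> [-0.095, -0.568, 0.417, 0.0, 0.0, -0.001]
```

```bash
python3 -m crank '[[0,0,-0.15,0,0,0],[-0.1,0,-0.3,0,0,-0.02],[-0.25,0,-0.45,0,0,-0.05],[-0.4,0,-0.51,0,0,-0.08],[-0.55,0,-0.51,0,0,-0.1],[-0.7,0,-0.51,0,0,-0.12],[-0.86,-0.02,-0.51,0,0,-0.14],[-0.86,-0.02,-0.51,0,0,-0.14],[-0.86,-0.02,-0.51,0,0,-0.14],[-0.86,-0.02,-0.51,0,0,-0.14]]'
python3 -m crank '[[-0.12,0,0,0,0,-0.06],[-0.24,-0.01,0,0,0,-0.12],[-0.36,-0.02,0,0,0,-0.18],[-0.48,-0.03,0,0,0,-0.25],[-0.6,-0.04,0,0,0,-0.32],[-0.72,-0.05,0,0,0,-0.39],[-0.85,-0.06,0,0,0,-0.46],[-0.85,-0.06,0,0,0,-0.46],[-0.85,-0.06,0,0,0,-0.46],[-0.85,-0.06,0,0,0,-0.46]]'
python3 -m crank '[[-0.1,-0.06,0.01,0,0,-0.06],[-0.2,-0.12,0.02,0,0,-0.12],[-0.3,-0.18,0.04,0,0,-0.18],[-0.4,-0.24,0.05,0,0,-0.25],[-0.5,-0.3,0.06,0,0,-0.31],[-0.6,-0.36,0.07,0,0,-0.38],[-0.7,-0.42,0.08,0,0,-0.44],[-0.7,-0.42,0.08,0,0,-0.44],[-0.7,-0.42,0.08,0,0,-0.44],[-0.7,-0.42,0.08,0,0,-0.44]]' -0.3
python3 - <<'E'
from m import *
c=cam("wrist"); fobfull(c,.05); print(); fobfull(c,.023)
E
python3 go.py "0.5849 -0.0375 0.14 93.1"
```

```text
time: 68.0
position: [0.5092, 0.2213, 0.1979]
tool_rot: [[-0.261, 0.965, 0.001], [0.965, 0.261, 0.001], [0.001, 0.001, -1.0]]
contact_force: [-0.5, -0.3, 0.5]
finger_gap: 0.602
time: 69.0
position: [0.5287, 0.1214, 0.1973]
tool_rot: [[-0.815, 0.58, -0.0], [0.58, 0.815, 0.0], [0.0, 0.0, -1.0]]
contact_force: [-0.0, 0.2, 0.8]
finger_gap: 0.599
time: 70.0
position: [0.5679, 0.0316, 0.1877]
tool_rot: [[-0.999, -0.041, -0.0], [-0.041, 0.999, 0.0], [0.0, 0.0, -1.0]]
contact_force: [0.2, -0.2, -0.0]
finger_gap: 0.649
rect [ 583.9 -178.4] [46.6 63.4] 19.8 centroid [ 583.1 -177.9]
rect [577.9 -38. ] [87.6 35.9] 3.1 centroid [578.1 -38. ]
rect [506.  273.8] [34.2 47.7] 3.2 centroid [506.4 272.4]

rect [ 592.8 -199.4] [51.3 69.8] 19.8 centroid [ 591.8 -198.8]
rect [586.1 -44.8] [96.4 39.5] 3.1 centroid [586.3 -44.8]
rect [506.9 298.4] [37.7 52.5] 3.2 centroid [507.4 296.9]
now [0.5679 0.0315 0.1877] th 92.4
0.5849 -0.0375 0.14 93.1 -> [-0.118, -0.581, 0.398, 0.0, -0.0, -0.008]
```

```bash
python3 -m crank '[[-0.02,-0.1,0.06,0,0,0],[-0.04,-0.2,0.12,0,0,0],[-0.06,-0.3,0.18,0,0,0],[-0.08,-0.4,0.25,0,0,0],[-0.1,-0.5,0.32,0,0,0],[-0.12,-0.58,0.4,0,0,-0.01],[-0.12,-0.58,0.4,0,0,-0.01],[-0.12,-0.58,0.4,0,0,-0.01],[-0.12,-0.58,0.4,0,0,-0.01],[-0.12,-0.58,0.4,0,0,-0.01]]'
python3 -m crank '[[0,0,0.1,0,0,0],[0,0,0.2,0,0,0],[0,0,0.3,0,0,0],[0,0,0.4,0,0,0],[0,0,0.5,0,0,0],[0,0,0.6,0,0,0],[0,0,0.67,0,0,0],[0,0,0.71,0,0,0],[0,0,0.71,0,0,0],[0,0,0.71,0,0,0]]'
python3 -m crank '[[0,0,0,0,0,0],[0,0,0,0,0,0],[0,0,0,0,0,0],[0,0,0,0,0,0],[0,0,0,0,0,0],[0,0,0,0,0,0],[0,0,0,0,0,0],[0,0,0,0,0,0],[0,0,0,0,0,0],[0,0,0,0,0,0]]' 1 40
python3 -m crank '[[0,0,-0.1,0,0,0],[0,0,-0.2,0,0,0],[0,0,-0.35,0,0,0],[0,0,-0.5,0,0,0],[0,0,-0.65,0,0,0],[0,0,-0.8,0,0,0],[0,0,-0.95,0,0,0],[0,0,-1,0,0,0],[0,0,-1,0,0,0],[0,0,-1,0,0,0]]'
python3 go.py "0.55 0.06 0.2 80; 0.49 0.15 0.2 40; 0.43 0.24 0.2 3; 0.417 0.319 0.1 2.6"
```

```text
time: 71.05
position: [0.5857, -0.0382, 0.1402]
tool_rot: [[-0.998, -0.058, 0.001], [-0.058, 0.998, 0.0], [-0.001, 0.0, -1.0]]
contact_force: [-1.0, 0.8, -0.4]
finger_gap: 0.652
time: 72.05
position: [0.5857, -0.0389, 0.0548]
tool_rot: [[-0.998, -0.057, 0.0], [-0.057, 0.998, -0.0], [-0.0, -0.0, -1.0]]
contact_force: [-0.4, -0.9, 0.3]
finger_gap: 0.649
time: 73.05
position: [0.586, -0.0388, 0.0553]
tool_rot: [[-0.998, -0.057, 0.001], [-0.057, 0.998, 0.0], [-0.001, 0.0, -1.0]]
contact_force: [-1.1, -0.2, 6.5]
finger_gap: 0.405
time: 74.05
position: [0.5851, -0.0387, 0.174]
tool_rot: [[-0.998, -0.057, -0.001], [-0.057, 0.998, 0.0], [0.001, 0.0, -1.0]]
contact_force: [0.1, 0.4, -0.9]
finger_gap: 0.409
now [ 0.5851 -0.0387  0.174 ] th 93.3
0.55 0.06 0.2 80 -> [0.245, 0.838, -0.216, 0.0, -0.0, 0.155] 
 0.49 0.15 0.2 40 -> [0.623, 0.652, 0.0, 0.0, 0.0, 0.465] 
 0.43 0.24 0.2 3 -> [0.896, 0.099, 0.0, 0.0, 0.0, 0.431] 
 0.417 0.319 0.1 2.6 -> [0.663, -0.074, 0.833, 0.0, 0.0, 0.005]
```

```bash
python3 -m crank '[[0.03,0.1,-0.05,0,0,0.02],[0.06,0.2,-0.1,0,0,0.04],[0.1,0.32,-0.15,0,0,0.06],[0.13,0.45,-0.2,0,0,0.08],[0.17,0.58,-0.22,0,0,0.1],[0.21,0.7,-0.22,0,0,0.13],[0.25,0.84,-0.22,0,0,0.15],[0.25,0.84,-0.22,0,0,0.15],[0.25,0.84,-0.22,0,0,0.15],[0.25,0.84,-0.22,0,0,0.15]]'
python3 -m crank '[[0.09,0.09,0,0,0,0.06],[0.18,0.18,0,0,0,0.13],[0.27,0.27,0,0,0,0.2],[0.36,0.36,0,0,0,0.26],[0.45,0.46,0,0,0,0.33],[0.54,0.56,0,0,0,0.4],[0.62,0.65,0,0,0,0.46],[0.62,0.65,0,0,0,0.46],[0.62,0.65,0,0,0,0.46],[0.62,0.65,0,0,0,0.46]]'
python3 -m crank '[[0.12,0.01,0,0,0,0.06],[0.24,0.02,0,0,0,0.12],[0.36,0.04,0,0,0,0.18],[0.5,0.06,0,0,0,0.25],[0.64,0.08,0,0,0,0.32],[0.78,0.1,0,0,0,0.38],[0.9,0.1,0,0,0,0.43],[0.9,0.1,0,0,0,0.43],[0.9,0.1,0,0,0,0.43],[0.9,0.1,0,0,0,0.43]]'
python3 - <<'E'
from tray import *
c=cam("wrist"); tray(c); fobfull(c,.193);print(); fobfull(c,.023)
E
python3 go.py "0.417 0.321 0.1 2.6; 0.417 0.321 0.0285 2.6"
```

```text
time: 75.05
position: [0.5498, 0.059, 0.2005]
tool_rot: [[-0.986, 0.168, -0.001], [0.168, 0.986, -0.001], [0.0, -0.001, -1.0]]
contact_force: [0.6, -0.5, -0.5]
finger_gap: 0.409
time: 76.05
position: [0.49, 0.1482, 0.2009]
tool_rot: [[-0.654, 0.756, 0.0], [0.756, 0.654, -0.0], [-0.0, -0.0, -1.0]]
contact_force: [0.5, 0.8, -0.7]
finger_gap: 0.408
time: 77.05
position: [0.4287, 0.2378, 0.2009]
tool_rot: [[-0.068, 0.998, 0.0], [0.998, 0.068, -0.0], [-0.0, 0.0, -1.0]]
contact_force: [0.5, -1.0, -1.2]
finger_gap: 0.405
(214, 47, 308, 155) [461.6 325.1] [266.6 129.6] 2.8 43068.5
 corners px [[214, 47], [223, 193], [500, 198], [521, 56]]
rect [277.5 175.9] [107.4  35.6] 75.2 centroid [279.3 191.4]
rect [428.1 245.9] [36.4 91.6] 4.0 centroid [428.  247.2]
rect [459.8 319.1] [17.7 40.4] 2.9 centroid [459.7 318.5]

rect [96.7 10.1] [240.1  79.6] 75.2 centroid [100.6  44.7]
rect [433.3 166.4] [ 81.3 204.8] 4.0 centroid [433.1 169.4]
rect [504.2 330.1] [39.6 90.4] 2.9 centroid [504.  328.8]
now [0.4286 0.2379 0.2009] th 3.9
0.417 0.321 0.1 2.6 -> [0.698, -0.05, 0.841, 0.0, 0.0, 0.015] 
 0.417 0.321 0.0285 2.6 -> [0.0, 0.0, 0.596, 0.0, 0.0, 0.0]
```

```bash
python3 -m crank '[[0.12,-0.01,0.1,0,0,0],[0.24,-0.02,0.2,0,0,0],[0.36,-0.03,0.35,0,0,0.01],[0.48,-0.04,0.5,0,0,0.01],[0.6,-0.05,0.65,0,0,0.01],[0.7,-0.05,0.8,0,0,0.02],[0.7,-0.05,0.84,0,0,0.02],[0.7,-0.05,0.84,0,0,0.02],[0.7,-0.05,0.84,0,0,0.02],[0.7,-0.05,0.84,0,0,0.02]]'
python3 -m crank '[[0,0,0.1,0,0,0],[0,0,0.2,0,0,0],[0,0,0.3,0,0,0],[0,0,0.38,0,0,0],[0,0,0.45,0,0,0],[0,0,0.5,0,0,0],[0,0,0.55,0,0,0],[0,0,0.59,0,0,0],[0,0,0.6,0,0,0],[0,0,0.6,0,0,0]]'
python3 -m crank '[[0,0,0,0,0,0],[0,0,0,0,0,0],[0,0,0,0,0,0],[0,0,0,0,0,0],[0,0,0,0,0,0],[0,0,-0.1,0,0,0],[0,0,-0.2,0,0,0],[0,0,-0.4,0,0,0],[0,0,-0.65,0,0,0],[0,0,-0.9,0,0,0]]' -0.2
python3 -m crank '[[-0.1,0.05,-0.1,0,0,0],[-0.2,0.1,-0.2,0,0,0],[-0.3,0.15,-0.3,0,0,0],[-0.4,0.2,-0.4,0,0,0],[-0.5,0.25,-0.5,0,0,0],[-0.6,0.3,-0.6,0,0,0],[-0.7,0.3,-0.7,0,0,0],[-0.8,0.3,-0.8,0,0,0],[-0.9,0.3,-0.9,0,0,0],[-0.9,0.3,-0.9,0,0,0]]'
python3 - <<'E'
from tray import *
c=cam("wrist"); tray(c); fobfull(c,.023)
P=cloud(c)
for k in blobs(red(c),800):
    m=np.zeros((480,640),np.uint8); cv2.drawContours(m,[k],-1,255,-1); q=P[cv2.erode(m,np.ones((5,5)))>0]; q=q[q[:,2]<.3]; print(np.median(q,0).round(4),np.percentile(q[:,2],[5,95]).round(4))
for n in ("top","scene"):
    c=cam(n); save(c,n+"_end.png"); print(n)
    P=cloud(c)
    for k in blobs(red(c),30):
        x,y,w,h=cv2.boundingRect(k); m=np.zeros((480,640),np.uint8); cv2.drawContours(m,[k],-1,255,-1); q=np.median(P[m>0],0)
        if .2<q[0]<1.1 and q[2]<.15: print((x,y,w,h),q.round(3))
    b=P[(P[...,2]>.21)&(P[...,2]<.245)&(P[...,0]>.45)&(P[...,0]<.75)&(P[...,1]>-.1)&(P[...,1]<.15)&(c["frame"].max(2)<60)]
    print("bar",len(b),np.median(b,0).round(3))
E
```

```text
time: 78.1
position: [0.4168, 0.3222, 0.1009]
tool_rot: [[-0.037, 0.999, 0.001], [0.999, 0.037, 0.001], [0.001, 0.001, -1.0]]
contact_force: [-0.8, 0.1, -1.1]
finger_gap: 0.407
time: 79.1
position: [0.4163, 0.3225, 0.0283]
tool_rot: [[-0.038, 0.999, 0.0], [0.999, 0.038, 0.0], [0.0, 0.0, -1.0]]
contact_force: [-1.1, -1.6, 2.0]
finger_gap: 0.407
time: 80.1
position: [0.4162, 0.3223, 0.1384]
tool_rot: [[-0.038, 0.999, 0.001], [0.999, 0.038, 0.001], [0.001, 0.001, -1.0]]
contact_force: [-0.6, 1.0, 0.2]
finger_gap: 0.595
time: 81.1
position: [0.4572, 0.2143, 0.2462]
tool_rot: [[-0.036, 0.999, 0.002], [0.999, 0.036, 0.002], [0.001, 0.002, -1.0]]
contact_force: [-0.4, -0.4, -0.5]
finger_gap: 0.601
(0, 279, 74, 146) [ 95.  -12.4] [261.2  84.3] 61.2 3708.5
 corners px [[46, 279], [55, 359], [28, 346], [31, 381], [0, 407], [0, 420], [32, 424], [73, 386]]
(194, 32, 273, 140) [461.5 324.4] [267.4 132.5] 3.0 35257.0
 corners px [[194, 36], [206, 167], [456, 164], [466, 33]]
rect [90.8  6.1] [245.6 102.4] 74.0 centroid [94.3 27.9]
rect [505.  329.6] [38.9 92.2] 3.4 centroid [504.7 328.6]
rect [416.1 329.6] [39.2 90.7] 1.7 centroid [416.1 328. ]
[0.0865 0.0342 0.0136] [0.0121 0.0148]
[0.5046 0.3279 0.0238] [0.0204 0.0253]
[0.4161 0.3276 0.0239] [0.0205 0.0254]
top
(371, 217, 12, 13) [ 0.572 -0.157  0.086]
(216, 134, 24, 18) [0.825 0.338 0.089]
bar 505 [0.695 0.02  0.236]
scene
(285, 422, 15, 13) [0.92  0.402 0.091]
(388, 320, 32, 28) [0.509 0.33  0.023]
(412, 304, 31, 27) [0.42  0.327 0.022]
(271, 227, 14, 13) [ 0.578 -0.152  0.084]
bar 555 [0.703 0.037 0.237]
```

```bash
python3 -c "
from plant import manip; print(manip.hand_in())"
```

```text
the job is handed in; nothing more can be done
None
```

The job is done and handed in at about 81 s; no verdict was reported. There were two loose red fobs, and no third showed in any view.

1. **Stop pressed:** I pushed the button down hard, to 37 N, and it stayed latched.
2. **Fobs loaded:** I laid both fobs flat in separate bays of the carriage.
3. **Stop released:** I turned the knob clockwise, opened the grip while it was still turned, and the button popped up.
4. **Lever:** I pulled it to its hard stop, about 0.99 rad, with both fobs in place. I then eased it home under grip at about 0.6 rad/s or less.
5. **Fobs delivered:** I laid both fobs side by side in the key tray.

**Last checks:**
- **Fobs:** both lie in the tray about 44 mm either side of its centre, well within 10 mm of the centre line. Their tops are at 24 mm, which fits lying flat on the tray floor.
- **Stop:** the head's top is at 84–87 mm, so it is up.
- **Lever:** the bar is at x = 0.695–0.703 m, z = 0.236 m, so the lever is home.
- **Gripper:** it is clear of everything.

**Limits of the checks:**
- One fob was twisted about 7° from its bay axis, seen when I looked at full stroke. It stayed flat inside the bay, and I corrected the grasp for it.
- I reached the 16-picture limit before the tray work, so the final checks are from colour and depth measurements only.
- I did not measure the bystanders at the end. Nothing in the force readings or earlier pictures suggested I touched any.

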